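# Set the articulator's height with the post and lock it

### The job

Set this articulator to its standard height: stand the steel height post that lies on the bench upright in the middle of the articulator's lower mounting plate, let go, and see that it stands by itself without wobbling. Then bring the open upper frame down gently, never letting it drop, until it rests on the post, and push the lock pin at the hinge fully home, so that the post stays standing square between the plates. Do not disturb the two jaw models, the rubber bowl and the spatula.

Things in the scene. Friction and masses are not known exactly. Their poses are not given: they have to be found in the camera images.
- articulator: Aluminium dental articulator, 160 x 114 mm, fixed on the bench. Origin: centre of its underside; +x to its back (hinge), -x to its open front, +y to its left, +z up. A flat base 16 mm high carries a dark lower plate and, at the back, two hinge posts (x = +62, y = +/-46 mm, 12 mm thick; left 160, right 199 mm high). In front of them nothing of the base is higher than the lower plate.
- lower_plate (a point): Centre of the flat top of the lower mounting plate (disc 64 mm across), 24 mm above the bench, at x = -20 mm, y = 0 in the articulator's frame. Its z axis points up.
- upper_frame (a joint): Hinge angle of the upper frame (rad), axis along articulator y. 0 = level, its plate parallel to and 110 mm above the lower one; grows as it opens up and back (1.57 upright, stops at 1.90 and -0.20). Starts open, near upright. Friction holds it where left above 1.2 rad; lower it falls unless held (1 to 2.5 N at the barrel carries it).
- hinge (a point): Middle of the hinge axis, at x = +62 mm, y = 0, z = 149 mm in the articulator's frame.
- barrel (a point): Centre of the steel cross barrel at the frame's free end, to hold it by: cylinder 24 mm in diameter, 34 mm long, parallel to the hinge axis; barrel = hinge + 147 mm * (-cos(angle) along articulator x + sin(angle) up). Pinched on its flat ends (34 mm apart along articulator y) it turns between fingers that keep their direction. The bar carrying it is 24 mm wide, 14 mm thick.
- upper_plate (a point): Centre of the underside of the upper mounting plate (disc 64 mm across, 8 mm thick) on the upper frame, 82 mm from the hinge axis; when the frame is level it lies straight above point lower_plate, 134 mm above the bench.
- lock_pin (a joint): Travel of the lock pin (m): 0 = out (start), 0.014 = fully home. Slides along articulator +y with about 2 N of friction and stays where left. It enters a hole in a lug of the upper frame, which lines up with it only when the frame is level (within about 0.05 rad).
- pin_knob (a point): Centre of the outer end face of the lock pin's dark knob (22 mm in diameter, 12 mm long) at the top of the right hinge post, 181 mm above the bench; at the start at x = +62, y = -92 mm in the articulator's frame, at the end y = -78 mm. Push it towards articulator +y. Nothing stands beside or above it.
- height_post: Turned steel post, 110 mm long, 0.18 to 0.29 kg: round shaft 20 mm in diameter between two equal flat square ends (34 x 34 x 9 mm, each with a collar 27 mm across, 6 mm long). Origin at its centre, z along its length, x and y along the sides of its ends. It lies on a flat side, axis 17 mm high; either end may stand below. Upright on the lower plate its centre is 79 mm above the bench.
- jaw_model_1: Bystander: jaw model (tan plaster arch on a base), 59 x 64 x 24 mm, on the grey mat. Origin at the centre of its underside.
- jaw_model_2: Bystander: second jaw model, 63 x 68 x 25 mm, on the grey mat. Origin at the centre of its underside.
- mixing_bowl: Bystander: small rubber mixing bowl, 67 mm across, 37 mm high, at the back. Origin at the centre of its underside. Behind it a fixed shelf board hangs 0.23 m above the whole back of the bench, its front edge at world x = 0.78 m: keep arm and hand clear of it.
- spatula: Bystander: thin steel mixing spatula, 148 mm long, 9 mm thick, lying on the bench. Origin at its middle, on the bench.
Mind the look-alikes: they are no part of the job. Leave any green or red look-alike of the height_post alone.

How it is judged:
On the way, in this order (a step that is already met when the one before it is completed fails the run):
1. the height post stands upright and still in the middle of the lower plate, let go, with the upper frame still open (angle between the z axis of height_post and the z axis of articulator, either way round below 0.05 rad and horizontal distance between height_post and lower_plate below 0.012 m and z of height_post in the frame of articulator between 0.0755 and 0.0825 m and linear speed of height_post below 0.02 m/s and angular speed of height_post below 0.15 rad/s and contact force between the fingers and height_post below 0.05 N and value of joint upper_frame above 0.6 rad), for 0.5 s.
2. the upper frame is down level on the standing post, the lock pin still out (angle between the z axis of height_post and the z axis of articulator, either way round below 0.05 rad and horizontal distance between height_post and lower_plate below 0.012 m and z of height_post in the frame of articulator between 0.0755 and 0.0825 m and value of joint upper_frame between -0.035 and 0.035 rad and value of joint lock_pin below 0.006 m), for 0.2 s.
At the end, for the whole second after the job is handed in: The post stands upright (within 0.05 rad) and still on the lower plate, its centre within 12 mm of the plate's centre seen from above; the upper frame is level on it (within 0.035 rad) and the lock pin is home (at least 12.5 of 14 mm) (angle between the z axis of height_post and the z axis of articulator, either way round below 0.05 rad and horizontal distance between height_post and lower_plate below 0.012 m and z of height_post in the frame of articulator between 0.0755 and 0.0825 m and linear speed of height_post below 0.02 m/s and angular speed of height_post below 0.15 rad/s and value of joint upper_frame between -0.035 and 0.035 rad and value of joint lock_pin above 0.0125 m); the robot touches nothing.
It fails at once if the upper frame drops (falls faster than 2.5 rad/s) (velocity of joint upper_frame below -2.5 rad/s).
It fails at once if the first jaw model is moved more than 20 mm (distance of jaw_model_1 from where it was at the start of the episode above 0.02 m).
It fails at once if the second jaw model is moved more than 20 mm (distance of jaw_model_2 from where it was at the start of the episode above 0.02 m).
It fails at once if the rubber bowl is moved more than 20 mm (distance of mixing_bowl from where it was at the start of the episode above 0.02 m).
It fails at once if the spatula is moved more than 20 mm (distance of spatula from where it was at the start of the episode above 0.02 m).
It also fails if it takes over 72 s, if anything falls off the work surface, if the arm or the gripper's body presses on something with over 40 N, if the wrist force passes 120 N, or if a joint passes its speed limit or range.

### The arm

A 6-joint arm with a two-finger parallel gripper is mounted at the origin on a cart in front of the work surface, level with it; the furniture and walls round the work are solid. World frame = base frame: x ahead of the robot, y to its left, z up, the work surface at z = 0. Lengths are in m, angles in rad, forces in N, time in s.
With the tool pointing down it reaches from about 0.35 to 0.775 m from the base axis. Payload 7.3 kg.
Tool frame: the origin (TCP) lies midway between the tips of the shut fingers; the grasp point (between the pads) lies ctrl.tcp_to_grasp behind it (ctrl.tcp_to_grasp is the distance from the TCP to the grasp point, in m); z points along the fingers, y is the direction in which the jaws open and shut (so a half turn about z gives the same grasp; the last joint's range is limited). The gripper opens to 92 mm and grips with 3 to 60 N. Pads are 19 mm wide; open, the fingers measure 130 mm over their backs; the gripper's body (75 mm by 190 mm) begins 47 mm behind the grasp point.
Start: joints at [-1.343, 0.342, 1.524, -0, 1.275, -0.146], TCP at [0.192, -0.489, 0.207] pointing down, gripper open.
Joint ranges: [-2.53, 2.53], [-0.77, 2.02], [0.04, 2.7], [-1, 4.14], [0.28, 2.66], [-3.11, 3.11]. Speed limits (rad/s): [2.57, 2.57, 3.14, 3.14, 3.14, 3.14].

### API

Orientations are given as a unit quaternion [w, x, y, z].
In Python, from rig import telemetry, grab_frame, ctrl, recognise, masks_of, place_of gives the robot as it stands.
- The arm moves only by the shell command python3 -m handwheel 'ROWS' [FORCE]. ROWS is JSON, a list of rows, each an object of numbers: "jaw": the finger opening in cm, from 0 to 9.18; "x", "y", "z": the shift along the tool's x, y, z in cm; "wx", "wy", "wz": the turn, a rotation vector about the tool's x, y, z in degrees. In form: [{"jaw": .., "x": .., "y": .., "z": .., "wx": .., "wy": .., "wz": ..}, ...]. A call has 1 to 10 rows; each row is the pose to reach, as a shift and turn from the pose commanded when the call began, along the tool's axes at that moment; what a row does not reach only later rows make up. A row lasts 1/12 s, in which the tool goes at most 41.7 mm and 7.16 degrees, less where a joint would pass 70% of its speed; a pose out of reach is approached as far as the arm can. A call with a gripper value outside its range is refused whole. The fingers move at their own pace and stop on an object; FORCE is the grip in N (left out, the last holds). Time passes only in rows, so rows that repeat a pose let the fingers close. It gives the time, the measured TCP pose, the force and the opening at its end, in the units of the state.
- telemetry.get_obs(): the state, without advancing time (a new reading comes with each control period).
- grab_frame(name): name is "scene" or "top" or "wrist"; returns a dict with "img" (420x560x3 uint8, red, green, blue), "vertical_fov" (degrees; the focal length in pixels is half the picture's height over the tangent of half this angle, whatever the lens; pixels are square), "cx", "cy" (the principal point, pixels), "dist_coeffs" ([k1, k2, p1, p2, k3] as OpenCV has them; the pictures are not rectified), "rvec" (rotation vector, rad) and "tvec" (3), from world to camera coordinates, as OpenCV has them. Camera axes: x right, y down, z forward; pixel columns grow to the right and rows downward; lengths in m; the calibration is good to about 2 mm. A picture is of the moment at which its call begins. There is no depth.
- ctrl.hand_in(): hands the job in, once; it reports no verdict.
Trained networks look in the newest picture that a camera, given by its name, has taken for a name from the list of things; names that differ only in an ending like _2 or _b are one class to them, and where a whole thing is asked for, a point or a joint stands for the part that bears it (a point fixed in the world has none). Each returns a list of dicts, best first, with "confidence" (0 to 1); they miss things now and then, are a little off and sometimes report something else, mostly with a low value. They report only what shows in the picture. A call takes as long as a camera call. They do not tell look-alikes from the thing itself.
- recognise(camera, target): "position" ([x, y, z] in m, in world coordinates, good to about 4 mm: the middle of the surface that is visible of it).
- masks_of(camera, target): "mask" (420x560 bool, what is visible of it).
- place_of(camera, target): "position" ([x, y, z] in m, in world coordinates, good to about 4 mm: a listed point, or the origin of a listed thing).
The state is a dict: "time": time; "joint_pos": joint angles; "qd": joint speeds; "effort": joint torques, N m; "ee_pos": TCP position; "tcp_rot": TCP orientation; "contact_force": force on the tool from outside, world axes, zero at the start; "wrist_torque": the same for the moment, N m; "finger_gap": opening from 0.0 (shut) to 1.0 (fully open).
Only numpy, scipy, OpenCV 4.12 (cv2) and the standard library are available. Lean on these libraries where they do the work, as an engineer would, in place of code of your own. Each camera call takes 0.05 s, during which the arm holds its last target.

## Working session

There is one attempt and no reset: what is moved stays moved. The work goes in short steps, Python scripts to look and compute and a shell command to move; the robot and the scene stay as the last step left them, time stands still between calls to the robot, and variables do not carry over. Pictures are saved under pics/ and viewed, and the job is handed in when it is done.

```bash
mkdir -p pics; ls
cat > h.py <<'E'
import numpy as np, cv2
from rig import telemetry, grab_frame, ctrl, recognise, masks_of, place_of
from scipy.spatial.transform import Rotation as R
def cam(n):
    f=grab_frame(n); 
    h=f["img"].shape[0]; fl=h/2/np.tan(np.radians(f["vertical_fov"])/2)
    f["K"]=np.array([[fl,0,f["cx"]],[0,fl,f["cy"]],[0,0,1]]); f["D"]=np.array(f["dist_coeffs"],float)
    f["r"]=np.array(f["rvec"],float); f["t"]=np.array(f["tvec"],float); return f
def save(f,name,crop=None,s=1):
    im=f["img"][...,::-1]
    if crop: x0,y0,x1,y1=crop; im=im[y0:y1,x0:x1]
    if s!=1: im=cv2.resize(im,None,fx=s,fy=s,interpolation=cv2.INTER_CUBIC)
    cv2.imwrite("pics/"+name,im)
def proj(f,P): return cv2.projectPoints(np.array(P,float).reshape(-1,1,3),f["r"],f["t"],f["K"],f["D"])[0].reshape(-1,2)
def onz(f,uv,z):
    u=cv2.undistortPoints(np.array(uv,float).reshape(-1,1,2),f["K"],f["D"]).reshape(-1,2)
    Rm=cv2.Rodrigues(f["r"])[0]; d=np.c_[u,np.ones(len(u))]@Rm; c=-Rm.T@f["t"].ravel()
    return c+d*((z-c[2])/d[:,2])[:,None]
def st():
    o=telemetry.get_obs(); q=o["tcp_rot"]; Rm=R.from_quat([q[1],q[2],q[3],q[0]]).as_matrix(); return o,np.array(o["ee_pos"]),Rm
E
python3 - <<'E'
from h import *
np.set_printoptions(precision=4,suppress=True)
print(ctrl.tcp_to_grasp); o,p,Rm=st(); print(o); print(Rm)
for c in("scene","top","wrist"):
    f=cam(c); save(f,c+"0.png"); print(c,f["K"][0,0],f["D"],(-cv2.Rodrigues(f["r"])[0].T@f["t"].ravel()))
    if c!="wrist":
        for n in("articulator","lower_plate","hinge","barrel","upper_plate","pin_knob","height_post","jaw_model_1","mixing_bowl","spatula"):
            print(n,[(round(d["confidence"],2),np.round(d["position"],3)) for d in place_of(c,n)][:4])
E
```

```text
pics
0.0188
{'time': 0.0, 'joint_pos': array([-1.343 ,  0.3427,  1.525 , -0.    ,  1.2754, -0.146 ]), 'qd': array([-0.0001,  0.0011,  0.0021, -0.0019,  0.    , -0.0004]), 'effort': array([ -0.0001, -43.1239, -24.4226,   0.0718,   0.0561,  -0.0001]), 'ee_pos': array([ 0.1916, -0.4883,  0.2058]), 'tcp_rot': array([-0.0008,  0.9826,  0.1858, -0.    ]), 'contact_force': array([ 0.7093,  0.1169, -0.1746]), 'wrist_torque': array([-0.0173, -0.0105, -0.0155]), 'finger_gap': 1.001904095051571}
[[ 0.9309  0.3652 -0.0004]
 [ 0.3652 -0.9309  0.0015]
 [ 0.0002 -0.0015 -1.    ]]
scene 441.94135102275175 [-0.1462  0.      0.      0.      0.    ] [1.2256 0.2665 1.121 ]
articulator [(0.9, array([0.553, 0.05 , 0.002]))]
lower_plate [(0.56, array([0.533, 0.049, 0.023]))]
hinge [(0.76, array([0.616, 0.051, 0.146]))]
barrel [(0.72, array([0.591, 0.051, 0.296]))]
upper_plate [(0.85, array([0.584, 0.051, 0.228]))]
pin_knob [(0.49, array([ 0.616, -0.041,  0.18 ]))]
height_post [(0.73, array([ 0.549, -0.081,  0.017])), (0.71, array([ 0.593, -0.25 ,  0.02 ])), (0.54, array([ 0.438, -0.405,  0.002])), (0.53, a
[... 456 characters left out ...]
0.149]))]
barrel [(0.66, array([0.586, 0.05 , 0.293])), (0.6, array([ 0.701, -0.159, -0.002]))]
upper_plate [(0.92, array([0.589, 0.05 , 0.221]))]
pin_knob [(0.61, array([ 0.621, -0.041,  0.182])), (0.19, array([ 0.438, -0.4  ,  0.002]))]
height_post [(0.66, array([ 0.468, -0.227,  0.016])), (0.6, array([ 0.592, -0.253,  0.016])), (0.55, array([ 0.551, -0.09 ,  0.014]))]
jaw_model_1 [(0.96, array([ 0.581, -0.393,  0.003])), (0.94, array([ 0.442, -0.399,  0.003])), (0.23, array([ 0.701, -0.159,  0.006]))]
mixing_bowl [(0.65, array([ 0.701, -0.158,  0.002]))]
spatula [(0.51, array([ 0.497,  0.284, -0.001]))]
wrist 356.2867027808011 [0.0178 0.     0.     0.     0.    ] [ 0.2666 -0.4601  0.3842]
```

View pics/scene0.png

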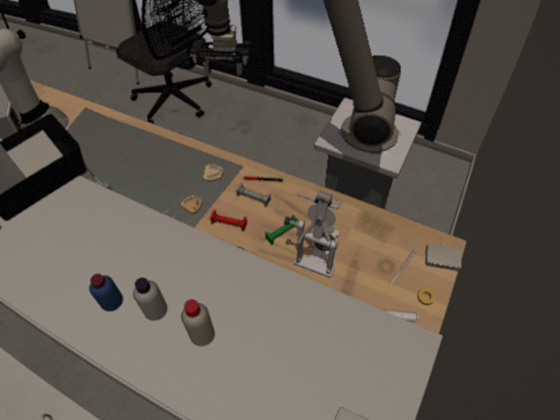

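View pics/top0.png

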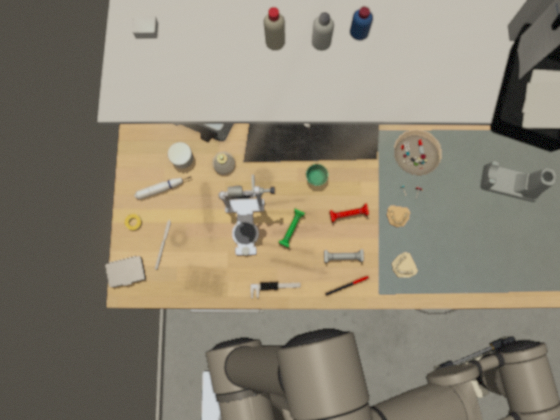

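The top view shows three posts: grey at (344,256), red at (349,213) and green at (292,229). The grey one fits the steel height post, and the others are look-alikes. I'll confirm it in a crop and measure its axis, along with the articulator's yaw.

Run:
```python
from h import *
np.set_printoptions(precision=4,suppress=True)
for c in("top","scene"):
    f=cam(c)
    save(f,c+"1.png",(210,130,430,300) if c=="top" else (200,150,360,290),3.5 if c=="top" else 4.5)
    for m in masks_of(c,"height_post"):
        ys,xs=np.nonzero(m["mask"]); col=f["img"][m["mask"]].mean(0)
        (cx,cy),(w,h),a=cv2.minAreaRect(np.c_[xs,ys].astype(np.float32))
        b=cv2.boxPoints(((cx,cy),(w,h),a)); 
        P=onz(f,b,0.02); L=[P[1]-P[0],P[2]-P[1]]; L=max(L,key=np.linalg.norm)
        print(c,round(m["confidence"],2),col,(round(cx),round(cy)),onz(f,[[cx,cy]],0.02),"axis deg",np.degrees(np.arctan2(L[1],L[0])),np.linalg.norm(L))
    if c=="top":
        # articulator edges overlay
        for yaw in(-10,-5,0,5,10):pass
```

```text
top 0.81 [169.3936  50.2915  32.3265] (349, 213) [[ 0.5882 -0.2494  0.02  ]] axis deg -77.10760501488097 0.11588367902727661
top 0.67 [149.5546 144.1563 130.115 ] (344, 256) [[ 0.4653 -0.2315  0.02  ]] axis deg -89.86979658130812 0.11310770685990464
top 0.59 [ 65.4725 133.1262  62.5372] (292, 229) [[ 0.5427 -0.0846  0.02  ]] axis deg -26.055534390481156 0.11453710544272055
scene 0.74 [106.4012  30.7901  23.8302] (228, 220) [[ 0.5923 -0.2507  0.02  ]] axis deg 103.38399073107108 0.12009477675815712
scene 0.74 [38.268 75.072 35.404] (280, 227) [[ 0.5443 -0.0954  0.02  ]] axis deg 166.29972690966275 0.12747183579636057
scene 0.5 [91.1799 82.1951 71.6555] (253, 194) [[ 0.4664 -0.233   0.02  ]] axis deg 95.4783844613385 0.12665373739122887
```

View pics/top1.png

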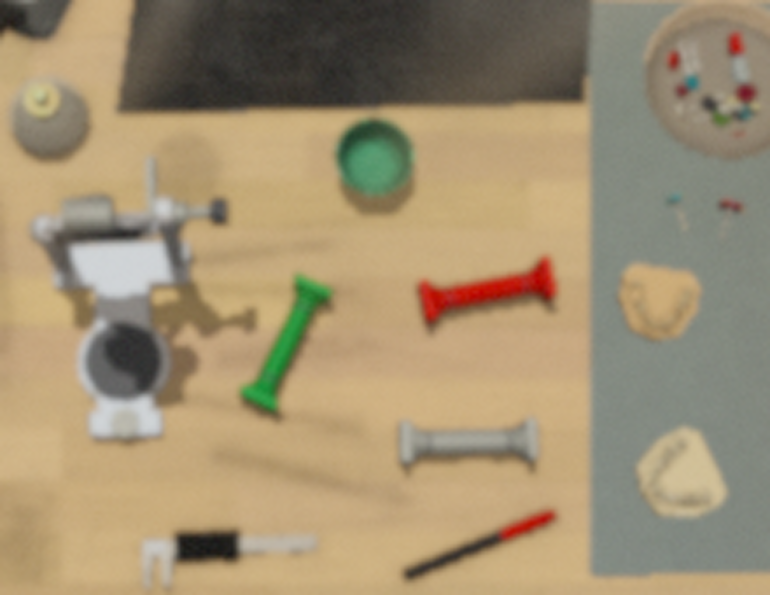

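View pics/scene1.png

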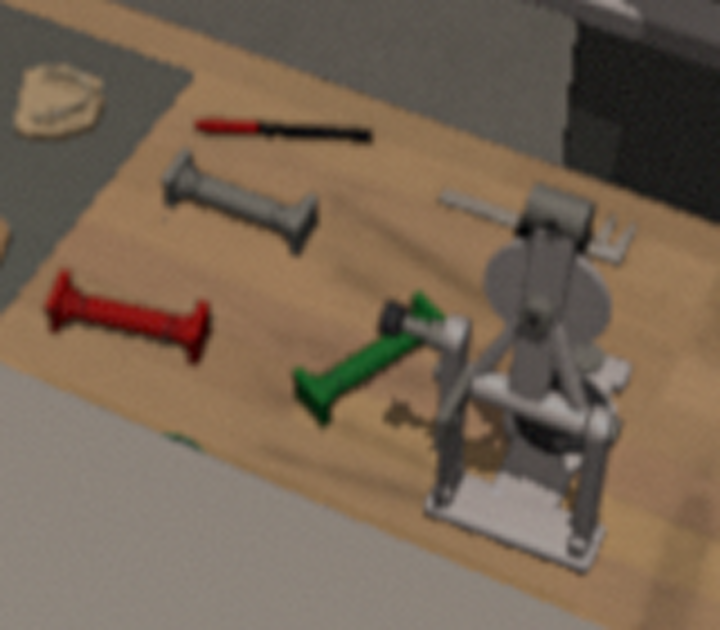

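The crop confirms it: the grey post at top (344,256) is bare steel, while the neighbouring ones are red and green. Next I'll fit the articulator pose from the network points and check it with an overlay.

```bash
cat > art.py <<'E'
from h import *
from scipy.optimize import least_squares
M={"articulator":[0,0,0],"lower_plate":[-.02,0,.024],"hinge":[.062,0,.149],"pin_knob":[.062,-.092,.181]}
def meas():
    obs=[]
    for c in("scene","top"):
        grab_frame(c)
        for n in list(M)+["barrel","upper_plate"]:
            r=place_of(c,n)
            if r: obs.append((n,np.array(r[0]["position"])))
    def pos(n,p):
        if n=="barrel": m=[.062-.147*np.cos(p[3]),0,.149+.147*np.sin(p[3])]
        elif n=="upper_plate":
            a=p[3]; m=[.062-.082*np.cos(a)-.015*np.sin(a),0,.149+.082*np.sin(a)-.015*np.cos(a)]
        else: m=M[n]
        c,s=np.cos(p[2]),np.sin(p[2]); return np.array([p[0]+c*m[0]-s*m[1],p[1]+s*m[0]+c*m[1],m[2]])
    r=least_squares(lambda p:np.concatenate([pos(n,p)-o for n,o in obs]),[.555,.05,0,1.4],loss="soft_l1",f_scale=.004)
    return r.x,[(n,np.round((o-pos(n,r.x))*1000,1)) for n,o in obs],pos
E
python3 - <<'E'
from art import *
np.set_printoptions(precision=4,suppress=True)
p,res,pos=meas(); print(p,np.degrees(p[2])); [print(*r) for r in res]
for c,crop in(("top",(210,160,300,260)),("scene",(260,180,370,290))):
    f=cam(c); 
    P=[]; c_,s=np.cos(p[2]),np.sin(p[2])
    A=lambda x,y,z:[p[0]+c_*x-s*y,p[1]+s*x+c_*y,z]
    P=[A(x,y,.016) for x,y in((-.08,-.057),(.08,-.057),(.08,.057),(-.08,.057))]
    P+=[A(-.02+.032*np.cos(t),.032*np.sin(t),.024) for t in np.linspace(0,6.28,16)]
    P+=[pos(n,p) for n in("hinge","barrel","pin_knob")]+[A(.062,-.052,.199),A(.062,-.04,.199),A(.062,.052,.16)]
    im=cv2.resize(f["img"][...,::-1][crop[1]:crop[3],crop[0]:crop[2]],None,fx=5.5,fy=5.5,interpolation=cv2.INTER_CUBIC)
    for u,v in proj(f,P): cv2.circle(im,(int((u+.5-crop[0])*5.5),int((v+.5-crop[1])*5.5)),3,(0,0,255),-1)
    cv2.imwrite(f"pics/ov_{c}.png",im)
E
```

```text
[0.5513 0.0486 0.0494 1.3999] 2.830956495681737
articulator [-3.4  3.3  2.9]
lower_plate [-0.6  1.7 -0.9]
hinge [-1.1 -2.9 -2.7]
pin_knob [3.1 0.3 1.8]
barrel [-0.4  1.3  0.3]
upper_plate [-1.4  2.1  2. ]
articulator [-0.7  1.5  2.2]
lower_plate [5.3 0.8 0.6]
hinge [-146.9 -279.3 -134.7]
pin_knob [ 3.9 -2.1  1.3]
barrel [-0.9  0.1  0.6]
upper_plate [ 4.7 -1.7 -1.5]
```

Run:
```python
import cv2,numpy as np
a=cv2.imread("pics/ov_top.png");b=cv2.imread("pics/ov_scene.png");h=max(a.shape[0],b.shape[0])
f=lambda i:cv2.copyMakeBorder(i,0,h-i.shape[0],0,0,cv2.BORDER_CONSTANT)
o=np.hstack([f(a),f(b)]);cv2.imwrite("pics/ov1.png",cv2.resize(o,None,fx=.72,fy=.72,interpolation=cv2.INTER_AREA))
```

```text
(no output)
```

View pics/ov1.png

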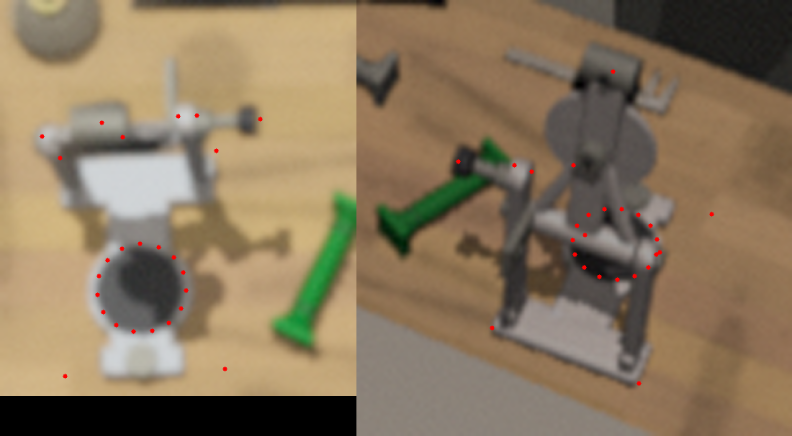

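```bash
python3 -m handwheel '[{"jaw":9,"x":34.9,"y":-13.9,"z":0,"wx":0,"wy":0,"wz":-68.6},{"jaw":9,"x":34.9,"y":-13.9,"z":0,"wx":0,"wy":0,"wz":-68.6},{"jaw":9,"x":34.9,"y":-13.9,"z":0,"wx":0,"wy":0,"wz":-68.6},{"jaw":9,"x":34.9,"y":-13.9,"z":0,"wx":0,"wy":0,"wz":-68.6},{"jaw":9,"x":34.9,"y":-13.9,"z":0,"wx":0,"wy":0,"wz":-68.6},{"jaw":9,"x":34.9,"y":-13.9,"z":0,"wx":0,"wy":0,"wz":-68.6},{"jaw":9,"x":34.9,"y":-13.9,"z":0,"wx":0,"wy":0,"wz":-68.6},{"jaw":9,"x":34.9,"y":-13.9,"z":0,"wx":0,"wy":0,"wz":-68.6},{"jaw":9,"x":34.9,"y":-13.9,"z":0,"wx":0,"wy":0,"wz":-68.6},{"jaw":9,"x":34.9,"y":-13.9,"z":0,"wx":0,"wy":0,"wz":-68.6}]' 40
python3 - <<'E'
from h import *
np.set_printoptions(precision=4,suppress=True)
o,p,Rm=st();print(o["time"],o["joint_pos"],p);print(Rm)
import json
E
```

```text
time: 2.98
ee_pos: [0.4701, -0.2268, 0.2066]
tcp_rot: [0.0, 0.703, 0.712, 0.001]
contact_force: [-1.0, 0.5, -1.1]
finger_gap: 0.979
2.9833 [-0.5981  0.3355  1.5336  0.0028  1.2714 -0.6115] [ 0.4701 -0.2268  0.2066]
[[-0.0126  0.9999  0.0024]
 [ 0.9999  0.0126  0.0016]
 [ 0.0016  0.0024 -1.    ]]
```

```bash
python3 -m handwheel '[{"jaw":9,"wy":7},{"jaw":9,"wy":14},{"jaw":9,"wy":21}]'
python3 - <<'E'
from h import *
np.set_printoptions(precision=4,suppress=True)
o,p,Rm=st();print(o["time"],o["joint_pos"],p);print(Rm)
E
```

```text
2.9833 [-0.5981  0.3355  1.5336  0.0028  1.2714 -0.6115] [ 0.4701 -0.2268  0.2066]
[[-0.0126  0.9999  0.0024]
 [ 0.9999  0.0126  0.0016]
 [ 0.0016  0.0024 -1.    ]]$[0]: bad value
```

```bash
python3 -m handwheel '[{"jaw":9,"x":0,"y":0,"z":0,"wx":0,"wy":7,"wz":0},{"jaw":9,"x":0,"y":0,"z":0,"wx":0,"wy":14,"wz":0},{"jaw":9,"x":0,"y":0,"z":0,"wx":0,"wy":21,"wz":0}]'
python3 - <<'E'
from h import *
np.set_printoptions(precision=4,suppress=True)
o,p,Rm=st();print(o["time"],o["joint_pos"],p);print(Rm)
E
```

```text
time: 3.23
ee_pos: [0.4669, -0.2312, 0.208]
tcp_rot: [-0.129, 0.694, 0.696, 0.131]
contact_force: [-0.1, -0.6, -0.5]
finger_gap: 0.983
3.2333 [-0.7798  0.4691  1.386   0.2618  1.5522 -0.8239] [ 0.4669 -0.2312  0.208 ]
[[-0.0044  1.      0.002 ]
 [ 0.9322  0.0033  0.3619]
 [ 0.3619  0.0035 -0.9322]]
```

```bash
python3 -m handwheel '[{"jaw":9,"x":-1.2,"y":0,"z":3.1,"wx":0,"wy":6.5,"wz":0},{"jaw":9,"x":-2.4,"y":0,"z":6.2,"wx":0,"wy":13,"wz":0},{"jaw":9,"x":-3.6,"y":0,"z":9.3,"wx":0,"wy":19,"wz":0},{"jaw":9,"x":-3.6,"y":0,"z":9.3,"wx":0,"wy":19,"wz":0}]'
python3 - <<'E'
from h import *
np.set_printoptions(precision=4,suppress=True)
o,p,Rm=st();print(o["time"],o["joint_pos"],p);print(Rm)
f=cam("scene");save(f,"scene2.png",(160,100,360,250),4)
f=cam("wrist");save(f,"wrist2.png")
E
```

```text
time: 3.57
ee_pos: [0.4613, -0.2307, 0.0926]
tcp_rot: [-0.255, 0.665, 0.658, 0.244]
contact_force: [-2.2, 1.8, -3.6]
finger_gap: 0.979
3.5667 [-0.8911  0.7624  1.3726  0.4184  1.6091 -0.9958] [ 0.4613 -0.2307  0.0926]
[[ 0.0151  0.9998 -0.0115]
 [ 0.7511 -0.0038  0.6601]
 [ 0.66   -0.0186 -0.7511]]
```

View pics/scene2.png

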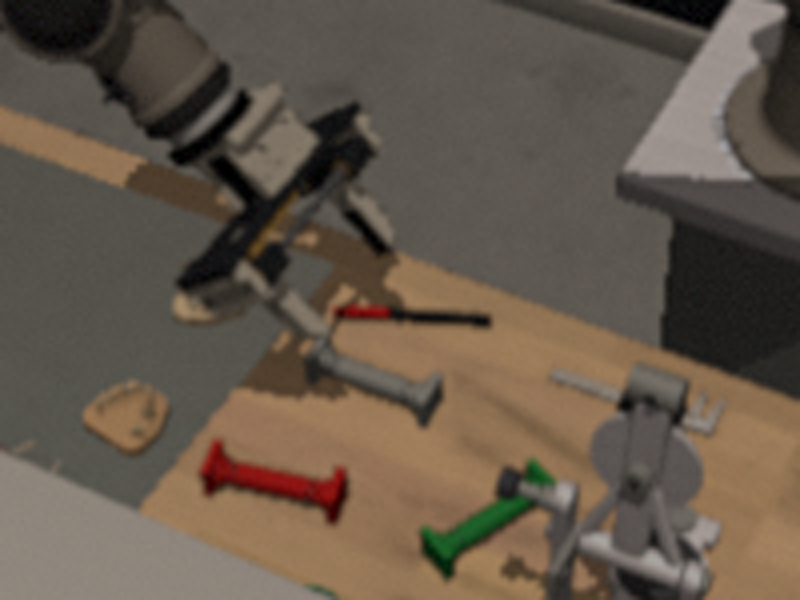

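View pics/wrist2.png

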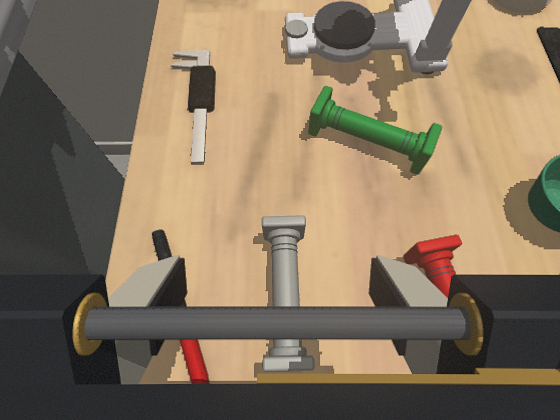

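Run:
```python
from h import *
np.set_printoptions(precision=4,suppress=True)
f=cam("wrist")
print(onz(f,[[262,219],[305,219]],.034), onz(f,[[274,255],[297,255],[272,310],[299,310]],.017))
o,p,Rm=st();print(p,o["joint_pos"]);print(Rm)
t=np.array([.466,-.2328,.009]); print("shift cm",Rm.T@(t-p)*100)
```

```text
[[ 0.4531 -0.1804  0.034 ]
 [ 0.4867 -0.1805  0.034 ]] [[ 0.4623 -0.2045  0.017 ]
 [ 0.4807 -0.2046  0.017 ]
 [ 0.4609 -0.2473  0.017 ]
 [ 0.4812 -0.2473  0.017 ]]
[ 0.4664 -0.2324  0.1082] [-0.885   0.7322  1.3666  0.4185  1.612  -0.9923]
[[-0.0009  1.      0.0005]
 [ 0.7678  0.0004  0.6406]
 [ 0.6406  0.001  -0.7678]]
shift cm [-6.3838 -0.0502  7.5955]
```

```bash
python3 -m handwheel '[{"jaw":9,"x":-2,"y":0.26,"z":2,"wx":0,"wy":0,"wz":0},{"jaw":9,"x":-4,"y":0.26,"z":4.3,"wx":0,"wy":0,"wz":0},{"jaw":9,"x":-5.5,"y":0.26,"z":6.2,"wx":0,"wy":0,"wz":0},{"jaw":9,"x":-6.3,"y":0.26,"z":7.1,"wx":0,"wy":0,"wz":0},{"jaw":9,"x":-6.6,"y":0.26,"z":7.4,"wx":0,"wy":0,"wz":0},{"jaw":9,"x":-6.6,"y":0.26,"z":7.4,"wx":0,"wy":0,"wz":0},{"jaw":9,"x":-6.6,"y":0.26,"z":7.4,"wx":0,"wy":0,"wz":0}]'
python3 - <<'E'
from h import *
np.set_printoptions(precision=4,suppress=True)
f=cam("wrist");save(f,"wrist3.png")
o,p,Rm=st();print(o["time"],p,o["joint_pos"],o["contact_force"])
E
```

```text
time: 4.3
ee_pos: [0.4698, -0.2361, 0.0107]
tcp_rot: [-0.239, 0.664, 0.666, 0.241]
contact_force: [-0.5, 0.3, -0.2]
finger_gap: 0.983
4.35 [ 0.4696 -0.2361  0.0103] [-0.8851  0.8682  1.4009  0.4218  1.4546 -1.0637] [-0.4323 -0.0266 -0.6078]
```

View pics/wrist3.png

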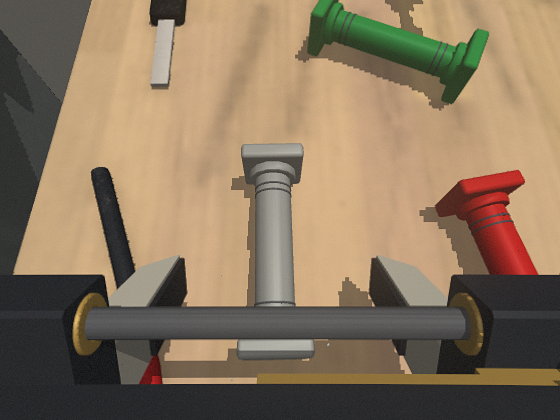

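```bash
python3 -m handwheel '[{"jaw":5,"x":0,"y":0,"z":0,"wx":0,"wy":0,"wz":0},{"jaw":3,"x":0,"y":0,"z":0,"wx":0,"wy":0,"wz":0},{"jaw":1.5,"x":0,"y":0,"z":0,"wx":0,"wy":0,"wz":0},{"jaw":1,"x":0,"y":0,"z":0,"wx":0,"wy":0,"wz":0},{"jaw":1,"x":0,"y":0,"z":0,"wx":0,"wy":0,"wz":0},{"jaw":1,"x":0,"y":0,"z":0,"wx":0,"wy":0,"wz":0},{"jaw":1,"x":0,"y":0,"z":0,"wx":0,"wy":0,"wz":0},{"jaw":1,"x":0,"y":0,"z":0,"wx":0,"wy":0,"wz":0},{"jaw":1,"x":0,"y":0,"z":0,"wx":0,"wy":0,"wz":0},{"jaw":1,"x":0,"y":0,"z":0,"wx":0,"wy":0,"wz":0}]' 40
python3 - <<'E'
from h import *
np.set_printoptions(precision=4,suppress=True)
f=cam("wrist");save(f,"wrist4.png")
o,p,Rm=st();print(o["time"],p,o["joint_pos"],o["contact_force"],o["finger_gap"]*.0918)
E
```

```text
time: 5.18
ee_pos: [0.4685, -0.2352, 0.0076]
tcp_rot: [-0.242, 0.664, 0.665, 0.242]
contact_force: [-0.8, -0.3, 1.0]
finger_gap: 0.305
5.2333 [ 0.4685 -0.2352  0.0076] [-0.8857  0.8731  1.4024  0.4218  1.4536 -1.0641] [-0.0209  0.2985  0.1826] 0.024042804024888356
```

View pics/wrist4.png

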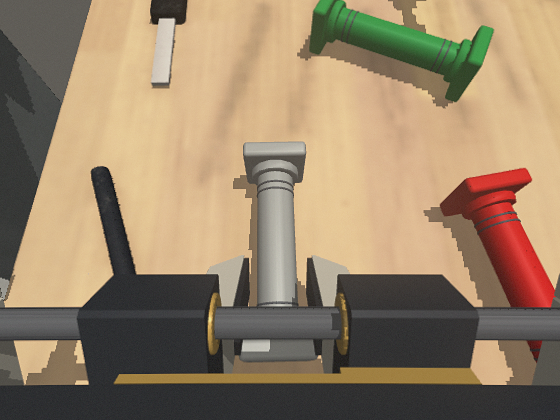

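```bash
python3 -m handwheel '[{"jaw":1,"x":0,"y":0,"z":0,"wx":0,"wy":0,"wz":0},{"jaw":1,"x":0,"y":0,"z":0,"wx":0,"wy":0,"wz":0},{"jaw":1,"x":0,"y":0,"z":0,"wx":0,"wy":0,"wz":0},{"jaw":1,"x":0,"y":0,"z":0,"wx":0,"wy":0,"wz":0},{"jaw":1,"x":0.64,"y":0,"z":-0.77,"wx":0,"wy":0,"wz":0},{"jaw":1,"x":1.9,"y":0,"z":-2.3,"wx":0,"wy":0,"wz":0},{"jaw":1,"x":3.8,"y":0,"z":-4.6,"wx":0,"wy":0,"wz":0},{"jaw":1,"x":6.4,"y":0,"z":-7.7,"wx":0,"wy":0,"wz":0},{"jaw":1,"x":9,"y":0,"z":-10.8,"wx":0,"wy":0,"wz":0},{"jaw":1,"x":9,"y":0,"z":-10.8,"wx":0,"wy":0,"wz":0}]' 40
python3 - <<'E'
from h import *
np.set_printoptions(precision=4,suppress=True)
f=cam("wrist");save(f,"wrist5.png")
o,p,Rm=st();print(o["time"],p,o["joint_pos"],o["contact_force"],o["finger_gap"]*.0918)
E
```

```text
time: 6.07
ee_pos: [0.4707, -0.2377, 0.1556]
tcp_rot: [-0.236, 0.664, 0.667, 0.242]
contact_force: [1.8, -0.6, -1.2]
finger_gap: 0.171
6.1167 [ 0.4699 -0.2372  0.1522] [-0.8859  0.6884  1.3138  0.4221  1.6946 -0.9567] [ 0.6634  0.7628 -1.6387] 0.015661589660487946
```

View pics/wrist5.png

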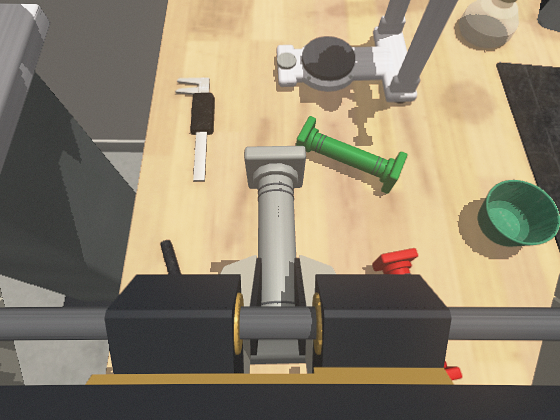

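```bash
cat > fk.py <<'E'
from h import *
from scipy.optimize import least_squares
S=[([-1.343,.3427,1.525,0,1.2754,-.146],[.1916,-.4883,.2058]),([-.5981,.3355,1.5336,.0028,1.2714,-.6115],[.4701,-.2268,.2066]),
([-.7798,.4691,1.386,.2618,1.5522,-.8239],[.4669,-.2312,.208]),([-.8911,.7624,1.3726,.4184,1.6091,-.9958],[.4613,-.2307,.0926]),
([-.885,.7322,1.3666,.4185,1.612,-.9923],[.4664,-.2324,.1082]),([-.8851,.8682,1.4009,.4218,1.4546,-1.0637],[.4696,-.2361,.0103]),
([-.8859,.6884,1.3138,.4221,1.6946,-.9567],[.4699,-.2372,.1522])]
Z=lambda a:R.from_euler('z',a).as_matrix(); Y=lambda a:R.from_euler('y',a).as_matrix()
def fk(q,k,full=False):
    d1,a1,lat,a2,e,a3,L,wl=k
    Ra=Z(q[0]); p=Ra@[a1,lat,d1]; Rb=Ra@Y(q[1]); pe=p+Rb@[0,0,a2]; Rc=Rb@Y(q[2]); pw=pe+Rc@[e,0,a3]
    Rd=Rc@Z(q[3])@Y(q[4])@Z(q[5]); pt=pw+Rc@Z(q[3])@Y(q[4])@[0,wl,L]
    return (pt,Rd,pe,pw) if full else (pt,Rd)
E
python3 - <<'E'
from fk import *
np.set_printoptions(precision=4,suppress=True)
o,p,Rm=st(); print(Rm); print(Z(o["joint_pos"][0])@Y(o["joint_pos"][1]+o["joint_pos"][2])@Z(o["joint_pos"][3])@Y(o["joint_pos"][4])@Z(o["joint_pos"][5]))
k0=[.3,0,.07,.4,0,.4,.3,0]
r=least_squares(lambda k:np.concatenate([np.concatenate([(fk(q,k)[0]-np.array(x))*1000 for q,x in S]),(np.array(k)-k0)*.3]),k0)
print(r.x,r.cost); 
for q,x in S: print((fk(q,r.x)[0]-x)*1000)
E
```

```text
[[-0.0042  1.      0.0045]
 [ 0.7708  0.0003  0.6371]
 [ 0.6371  0.0061 -0.7707]]
[[-1.     -0.0042  0.0045]
 [-0.0003  0.7708  0.6371]
 [-0.0061  0.6371 -0.7707]]
[ 0.223  -0.0003  0.0761  0.5063  0.0466  0.3798  0.3384  0.0002] 0.005255556499839876
[-0.0066 -0.0124  0.0383]
[-0.007   0.0063 -0.0367]
[ 0.0217  0.0205 -0.0014]
[-0.0321 -0.0174  0.0167]
[-0.0141 -0.0208  0.0123]
[-0.0021 -0.0031 -0.0128]
[ 0.0299  0.0292 -0.0165]
```

```bash
cat >> fk.py <<'E'
K=[0.223,-0.0003,0.0761,0.5063,0.0466,0.3798,0.3384,0.0002]
LO=np.array([-2.53,-.77,.04,-1,.28,-3.11]);HI=np.array([2.53,2.02,2.7,4.14,2.66,3.11])
def fk2(q): 
    p,Rd,pe,pw=fk(q,K,True); return p,Rd@Z(np.pi/2),pe,pw
def ik(p,Rm,q0):
    def f(q):
        a,b,_,_=fk2(q); return np.concatenate([(a-p)*10,R.from_matrix(b@Rm.T).as_rotvec()])
    r=least_squares(f,np.clip(q0,LO+.001,HI-.001),bounds=(LO,HI)); return r.x,np.abs(r.fun).max()
E
python3 - <<'E'
from fk import *
np.set_printoptions(precision=3,suppress=True)
q=np.array(st()[0]["joint_pos"]); print(fk2(q)[1])
def tool(psi,t): # heading psi deg, tilt t deg from down
    psi,t=np.radians([psi,t]); z=np.array([np.sin(t)*np.cos(psi),np.sin(t)*np.sin(psi),-np.cos(t)]); y=np.array([-np.sin(psi),np.cos(psi),0]); return np.c_[np.cross(y,z),y,z]
for psi in(-10,0,10,20,30):
  for z in(.08,.13):
    a=np.array([.5313,.0476,0])+.0123*tool(psi,50)[:,2]; a[2]=z
    s,e=ik(a,tool(psi,50),[-.1,.5,1.4,0,.4,-1.6]); print(psi,z,s,e,fk2(s)[3])
E
```

```text
[[-0.004  1.     0.005]
 [ 0.771  0.     0.637]
 [ 0.637  0.006 -0.771]]
-10 0.08 [ 0.092  0.363  2.103 -1.     0.28  -0.342] 0.31794629901421045 [0.372 0.111 0.371]
-10 0.13 [ 0.091  0.258  2.124 -1.     0.28  -0.361] 0.23801069111305578 [0.348 0.108 0.405]
0 0.08 [ 0.097  0.363  2.102 -1.     0.28  -0.472] 0.32852054294851785 [0.372 0.113 0.371]
0 0.13 [ 0.097  0.258  2.124 -1.     0.28  -0.485] 0.247410892132041 [0.348 0.11  0.405]
10 0.08 [-0.217  0.337  2.178  1.248  0.28  -3.11 ] 0.29020439101016704 [ 0.36  -0.002  0.366]
10 0.13 [-0.218  0.227  2.202  1.261  0.28  -3.11 ] 0.20464500977963895 [0.336 0.004 0.398]
20 0.08 [-0.223  0.34   2.155  1.118  0.316 -3.11 ] 0.28979147760002827 [ 0.368 -0.006  0.369]
20 0.13 [-0.255  0.235  2.169  1.115  0.372 -3.11 ] 0.21599290901890625 [ 0.347 -0.012  0.403]
30 0.08 [-0.276  0.357  2.098  0.959  0.46  -3.11 ] 0.3062813585577225 [ 0.388 -0.03   0.374]
30 0.13 [-0.31   0.257  2.104  0.961  0.529 -3.11 ] 0.24153610077256682 [ 0.369 -0.038  0.41 ]
```

```bash
cat >> fk.py <<'E'
def tool(psi,t):
    psi,t=np.radians([psi,t]); z=np.array([np.sin(t)*np.cos(psi),np.sin(t)*np.sin(psi),-np.cos(t)]); y=np.array([-np.sin(psi),np.cos(psi),0]); return np.c_[np.cross(y,z),y,z]
E
python3 - <<'E'
from fk import *
np.set_printoptions(precision=3,suppress=True)
rng=np.random.default_rng(0)
for t in (30,40,50):
 for psi in range(-180,180,15):
  best=None
  for i in range(10):
    a=np.array([.5313,.0476,.088])+.0123*tool(psi,t)[:,2]
    s,e=ik(a,tool(psi,t),np.r_[rng.uniform(-.8,.8),rng.uniform(0,1.2),rng.uniform(1,2.2),rng.uniform(-1,4),rng.uniform(.3,2.5),rng.uniform(-3,3)])
    if best is None or e<best[1]: best=(s,e)
    if e<1e-3: break
  print(t,psi,best[0],round(best[1],4)) if best[1]<.01 else print(t,psi,'no',round(best[1],3))
E
```

```text
30 -180 [-0.041  0.81   1.193 -0.021  1.661  1.533] 0.0
30 -165 [ 0.02   0.808  1.198 -0.121  1.646  1.351] 0.0
30 -150 [ 0.078  0.791  1.234 -0.217  1.596  1.173] 0.0
30 -135 [ 0.132  0.761  1.298 -0.309  1.515  1.003] 0.0
30 -120 [ 0.18   0.72   1.385 -0.397  1.408  0.843] 0.0
30 -105 [ 0.218  0.67   1.489 -0.482  1.278  0.69 ] 0.0
30 -90 [ 0.244  0.614  1.604 -0.566  1.131  0.544] 0.0
30 -75 [ 0.253  0.556  1.723 -0.652  0.968  0.398] 0.0
30 -60 [ 0.24   0.497  1.842 -0.74   0.792  0.246] 0.0
30 -45 [ 0.202  0.442  1.952 -0.823  0.605  0.074] 0.0
30 -30 [ 0.133  0.394  2.045 -0.87   0.411 -0.155] 0.0
30 -15 no 0.027
30 0 no 0.076
30 15 [-0.191  0.345  2.14   0.902  0.283 -2.852] 0.0
30 30 [-0.283  0.368  2.096  0.924  0.47   3.11 ] 0.0004
30 45 [-0.343  0.408  2.019  0.839  0.653  2.918] 0.0
30 60 [-0.372  0.459  1.919  0.737  0.826  2.764] 0.0
30 75 [-0.374  0.516  1.806  0.637  0.989  2.626] 0.0
30 90 [-0.355  0.575  1.686  0.542  1.141  2.491] 0.0
30 105 [-0.32   0.633  1.567  0.451  1.28   2.354] 0.0
30 120 [-0.275  0.687  1.454  0.362  1.404  2.209] 0.0
30 135 [-0.222  0.734 
[... 1835 characters left out ...]
50 -15 [0.123 0.473 2.359 3.68  0.595 1.366] 0.0
50 0 [-0.102  0.459  2.426  3.007  0.619  1.615] 0.0
50 15 [-0.323  0.462  2.414  2.384  0.663  1.809] 0.0
50 30 [-0.477  0.482  2.325  1.842  0.734  1.996] 0.0
50 45 [-0.552  0.522  2.186  1.425  0.853  2.144] 0.0
50 60 [-0.568  0.579  2.019  1.13   1.009  2.227] 0.0
50 75 [-0.545  0.647  1.839  0.919  1.182  2.255] 0.0
50 90 [-0.498  0.72   1.656  0.759  1.36   2.243] 0.0
50 105 [-0.436  0.795  1.475  0.628  1.534  2.198] 0.0
50 120 [-0.365  0.868  1.303  0.509  1.699  2.124] 0.0
50 135 [-0.287  0.935  1.147  0.391  1.847  2.02 ] 0.0
50 150 [-0.205  0.991  1.016  0.264  1.969  1.884] 0.0
50 165 [-0.121  1.032  0.922  0.122  2.052  1.718] 0.0
```

Run:
```python
from fk import *
from scipy.spatial.transform import Slerp
np.set_printoptions(precision=3,suppress=True)
o,p,Rm=st(); q=np.array(o["joint_pos"])
W=[((.47,-.22,.25),-135,0),((.46,-.2,.25),-180,15),((.46,-.18,.25),-240,30),((.46,-.12,.25),-290,45),((.47,-.05,.2),-320,50)]
a,Ra=p,Rm
for pos,psi,t in W:
    b=np.array(pos);Rb=tool(psi,t); sl=Slerp([0,1],R.from_matrix([Ra,Rb]))
    print("rotvec deg",np.degrees(R.from_matrix(Ra.T@Rb).as_rotvec()),"shift",Ra.T@(b-a)*100)
    mx=0
    for u in np.linspace(.1,1,10):
        qn,e=ik(a+(b-a)*u,sl(u).as_matrix(),q); mx=max(mx,np.abs(qn-q).max()); q=qn
    print(q,e,"maxstep",mx,"wrist",fk2(q)[3])
    a,Ra=b,Rb
```

```text
rotvec deg [-15.219 -37.626  43.299] shift [ 7.562  0.066 -6.444]
[-0.585  0.3    1.463  0.     1.379  0.2  ] 5.551115123125783e-15 maxstep 0.13773914695997175 wrist [ 0.47  -0.22   0.588]
rotvec deg [  5.89  -14.219  44.737] shift [ 0.707 -2.121  0.   ]
[-0.481  0.429  1.301 -0.12   1.644  1.095] 2.8376429722834285e-10 maxstep 0.09831567865179264 wrist [ 0.547 -0.2    0.577]
rotvec deg [ 23.022 -13.601  55.579] shift [ 0. -2. -0.]
[-0.661  0.55   1.195  0.199  1.882  1.972] 1.056714183961294e-09 maxstep 0.08862088559904446 wrist [ 0.544 -0.327  0.543]
rotvec deg [ 30.521 -14.034  39.775] shift [-4.5   -3.     2.598]
[-0.889  0.371  1.645  0.652  1.594  2.456] 4.9960036108132044e-15 maxstep 0.06003401843634237 wrist [ 0.378 -0.345  0.489]
rotvec deg [22.125 -4.885 20.274] shift [-1.358  1.454  8.429]
[-0.895  0.205  2.15   1.023  1.113  2.48 ] 3.659011537118318e-12 maxstep 0.05121314910704078 wrist [ 0.271 -0.217  0.417]
```

```bash
python3 -m handwheel '[{"jaw":1,"x":0.76,"y":0,"z":-0.64,"wx":-1.5,"wy":-3.8,"wz":4.3},{"jaw":1,"x":1.5,"y":0,"z":-1.3,"wx":-3,"wy":-7.5,"wz":8.7},{"jaw":1,"x":2.3,"y":0,"z":-1.9,"wx":-4.6,"wy":-11.3,"wz":13},{"jaw":1,"x":3,"y":0,"z":-2.6,"wx":-6.1,"wy":-15,"wz":17.3},{"jaw":1,"x":3.8,"y":0,"z":-3.2,"wx":-7.6,"wy":-18.8,"wz":21.6},{"jaw":1,"x":4.5,"y":0,"z":-3.9,"wx":-9.1,"wy":-22.6,"wz":26},{"jaw":1,"x":5.3,"y":0,"z":-4.5,"wx":-10.6,"wy":-26.3,"wz":30.3},{"jaw":1,"x":6,"y":0,"z":-5.1,"wx":-12.2,"wy":-30.1,"wz":34.6},{"jaw":1,"x":6.8,"y":0,"z":-5.8,"wx":-13.7,"wy":-33.9,"wz":39},{"jaw":1,"x":7.6,"y":0,"z":-6.4,"wx":-15.2,"wy":-37.6,"wz":43.3}]' 55
cat > nx.py <<'E'
from fk import *
import sys
np.set_printoptions(precision=3,suppress=True)
o,p,Rm=st(); v=list(map(float,sys.argv[1:]))
b=np.array(v[:3]); Rb=tool(v[3],v[4])
print("t",o["time"],"p",p,"q",o["joint_pos"],"gap",o["finger_gap"]*.0918,"F",o["contact_force"])
w=np.degrees(R.from_matrix(Rm.T@Rb).as_rotvec())
print("shift cm",Rm.T@(b-p)*100,"rot",w,np.linalg.norm(w))
q,e=ik(b,Rb,np.array(o["joint_pos"])); print("ik",q,e)
E
python3 nx.py .46 -.2 .25 -180 15
```

```text
time: 6.95
ee_pos: [0.4678, -0.2183, 0.2461]
tcp_rot: [-0.004, 0.925, 0.381, -0.003]
contact_force: [-0.5, 0.8, -1.8]
finger_gap: 0.162
t 6.95 p [ 0.468 -0.218  0.246] q [-0.585  0.303  1.469 -0.     1.378  0.205] gap 0.014857047336327207 F [-0.506  0.812 -1.781]
shift cm [ 0.729 -1.853 -0.378] rot [  5.411 -13.912  44.56 ] 46.9932550140392
ik [-0.481  0.429  1.301 -0.12   1.644  1.095] 5.497151803405005e-11
```

```bash
python3 -m handwheel '[{"jaw":1,"x":0.1,"y":-0.3,"z":0,"wx":0.8,"wy":-2,"wz":6.4},{"jaw":1,"x":0.2,"y":-0.6,"z":-0.1,"wx":1.6,"wy":-4,"wz":12.8},{"jaw":1,"x":0.3,"y":-0.9,"z":-0.1,"wx":2.4,"wy":-6,"wz":19.2},{"jaw":1,"x":0.4,"y":-1.2,"z":-0.2,"wx":3.1,"wy":-8,"wz":25.5},{"jaw":1,"x":0.5,"y":-1.5,"z":-0.3,"wx":3.9,"wy":-10,"wz":32},{"jaw":1,"x":0.6,"y":-1.7,"z":-0.3,"wx":4.7,"wy":-12,"wz":38.3},{"jaw":1,"x":0.7,"y":-1.9,"z":-0.4,"wx":5.4,"wy":-13.9,"wz":44.6}]' 55
python3 nx.py .46 -.18 .25 -240 30
```

```text
time: 7.53
ee_pos: [0.4596, -0.1995, 0.2491]
tcp_rot: [-0.001, 0.991, -0.0, -0.131]
contact_force: [0.4, -0.7, -1.2]
finger_gap: 0.159
t 7.5333 p [ 0.46  -0.2    0.249] q [-0.482  0.43   1.303 -0.119  1.644  1.095] gap 0.01461299749858554 F [ 0.443 -0.744 -1.163]
shift cm [ 0.015 -1.951 -0.088] rot [ 22.91  -13.42   55.544] 61.56423505388526
ik [-0.661  0.55   1.195  0.199  1.882  1.972] 3.8040099459621186e-11
```

```bash
python3 -m handwheel '[{"jaw":1,"x":0,"y":-0.2,"z":0,"wx":2.5,"wy":-1.5,"wz":6.2},{"jaw":1,"x":0,"y":-0.4,"z":0,"wx":5.1,"wy":-3,"wz":12.3},{"jaw":1,"x":0,"y":-0.6,"z":0,"wx":7.6,"wy":-4.5,"wz":18.5},{"jaw":1,"x":0,"y":-0.9,"z":0,"wx":10.2,"wy":-6,"wz":24.7},{"jaw":1,"x":0,"y":-1.1,"z":0,"wx":12.7,"wy":-7.5,"wz":30.9},{"jaw":1,"x":0,"y":-1.3,"z":0,"wx":15.3,"wy":-8.9,"wz":37},{"jaw":1,"x":0,"y":-1.5,"z":0,"wx":17.8,"wy":-10.4,"wz":43.2},{"jaw":1,"x":0,"y":-1.7,"z":0,"wx":20.4,"wy":-11.9,"wz":49.4},{"jaw":1,"x":0,"y":-2,"z":0,"wx":22.9,"wy":-13.4,"wz":55.5}]' 55
python3 nx.py .46 -.12 .25 -290 45
```

```text
time: 8.28
ee_pos: [0.4598, -0.1802, 0.249]
tcp_rot: [-0.13, 0.836, -0.483, -0.224]
contact_force: [0.0, 0.6, -2.3]
finger_gap: 0.166
t 8.2833 p [ 0.46  -0.18   0.249] q [-0.662  0.55   1.197  0.2    1.88   1.97 ] gap 0.015207700173205177 F [ 0.001  0.643 -2.332]
shift cm [-4.551 -3.021  2.528] rot [ 30.459 -13.937  39.793] 52.01442905551356
ik [-0.889  0.371  1.645  0.652  1.594  2.456] 2.702754808057654e-13
```

```bash
python3 -m handwheel '[{"jaw":1,"x":-0.6,"y":-0.4,"z":0.3,"wx":3.8,"wy":-1.7,"wz":5},{"jaw":1,"x":-1.1,"y":-0.8,"z":0.6,"wx":7.6,"wy":-3.5,"wz":9.9},{"jaw":1,"x":-1.7,"y":-1.1,"z":0.9,"wx":11.4,"wy":-5.2,"wz":14.9},{"jaw":1,"x":-2.3,"y":-1.5,"z":1.3,"wx":15.2,"wy":-7,"wz":19.9},{"jaw":1,"x":-2.8,"y":-1.9,"z":1.6,"wx":19,"wy":-8.7,"wz":24.9},{"jaw":1,"x":-3.4,"y":-2.3,"z":1.9,"wx":22.8,"wy":-10.5,"wz":29.8},{"jaw":1,"x":-4,"y":-2.6,"z":2.2,"wx":26.7,"wy":-12.2,"wz":34.8},{"jaw":1,"x":-4.6,"y":-3,"z":2.5,"wx":30.5,"wy":-13.9,"wz":39.8}]' 55
python3 nx.py .47 -.05 .2 -320 50
```

```text
time: 8.95
ee_pos: [0.4591, -0.1198, 0.2506]
tcp_rot: [0.314, -0.53, 0.757, 0.219]
contact_force: [-0.7, 0.3, -1.4]
finger_gap: 0.162
t 8.95 p [ 0.459 -0.12   0.251] q [-0.891  0.368  1.648  0.653  1.594  2.454] gap 0.014909269476952406 F [-0.744  0.333 -1.375]
shift cm [-1.324  1.376  8.48 ] rot [22.026 -4.828 20.29 ] 30.334256288370074
ik [-0.895  0.205  2.15   1.023  1.113  2.48 ] 5.4686949413351726e-11
```

```bash
python3 -m handwheel '[{"jaw":1,"x":-0.2,"y":0.2,"z":1.4,"wx":3.7,"wy":-0.8,"wz":3.4},{"jaw":1,"x":-0.4,"y":0.5,"z":2.8,"wx":7.3,"wy":-1.6,"wz":6.8},{"jaw":1,"x":-0.7,"y":0.7,"z":4.2,"wx":11,"wy":-2.4,"wz":10.1},{"jaw":1,"x":-0.9,"y":0.9,"z":5.6,"wx":14.7,"wy":-3.2,"wz":13.5},{"jaw":1,"x":-1.1,"y":1.2,"z":7,"wx":18.3,"wy":-4,"wz":16.9},{"jaw":1,"x":-1.3,"y":1.4,"z":8.5,"wx":22,"wy":-4.8,"wz":20.3}]' 55
python3 nx.py .5385 .0537 .135 -320 50
```

```text
time: 9.45
ee_pos: [0.469, -0.0497, 0.1994]
tcp_rot: [0.397, -0.311, 0.852, 0.144]
contact_force: [0.8, -0.3, -1.1]
finger_gap: 0.164
t 9.45 p [ 0.469 -0.05   0.199] q [-0.896  0.204  2.153  1.022  1.112  2.477] gap 0.015052796620174742 F [ 0.818 -0.295 -1.11 ]
shift cm [-2.79   3.45  13.305] rot [ 0.009 -0.094  0.107] 0.1427619146155663
ik [-0.535  0.366  2.196  1.38   0.827  2.349] 2.8237247400609687e-14
```

```bash
python3 -m handwheel '[{"jaw":1,"x":-0.5,"y":0.6,"z":2.4,"wx":0,"wy":0,"wz":0},{"jaw":1,"x":-1.0,"y":1.25,"z":4.8,"wx":0,"wy":0,"wz":0},{"jaw":1,"x":-1.5,"y":1.9,"z":7.2,"wx":0,"wy":0,"wz":0},{"jaw":1,"x":-2.0,"y":2.5,"z":9.6,"wx":0,"wy":0,"wz":0},{"jaw":1,"x":-2.5,"y":3.1,"z":12,"wx":0,"wy":0,"wz":0},{"jaw":1,"x":-2.8,"y":3.45,"z":13.3,"wx":0,"wy":0,"wz":0},{"jaw":1,"x":-2.8,"y":3.45,"z":13.3,"wx":0,"wy":0,"wz":0},{"jaw":1,"x":-2.8,"y":3.45,"z":13.3,"wx":0,"wy":0,"wz":0}]' 55
python3 nx.py .5385 .0537 .08 -320 50
python3 - <<'E'
from h import *
for c,cr,s in(("top",(190,150,310,290),4),("scene",(240,150,370,280),4.5),("wrist",None,1)):
    save(cam(c),c+"6.png",cr,s)
E
```

```text
time: 10.12
ee_pos: [0.538, 0.0545, 0.1354]
tcp_rot: [0.396, -0.314, 0.851, 0.145]
contact_force: [-1.0, -0.4, -1.3]
finger_gap: 0.165
t 10.1167 p [0.538 0.055 0.135] q [-0.535  0.365  2.193  1.369  0.83   2.354] gap 0.015177296204970207 F [-1.029 -0.439 -1.324]
shift cm [ 4.249 -0.091  3.56 ] rot [ 0.321 -0.124  0.351] 0.4920035742235772
ik [-0.535  0.507  2.236  1.55   0.808  2.101] 3.3306690738754696e-15
```

View pics/wrist6.png

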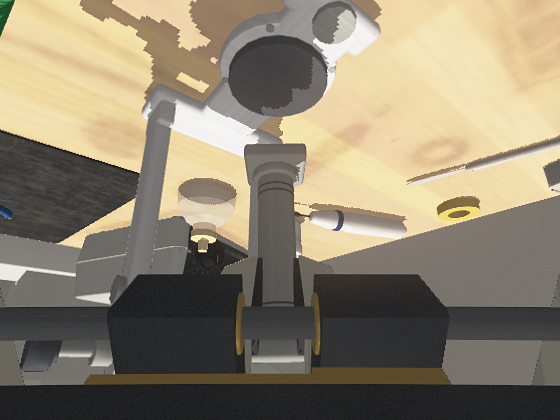

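View pics/scene6.png

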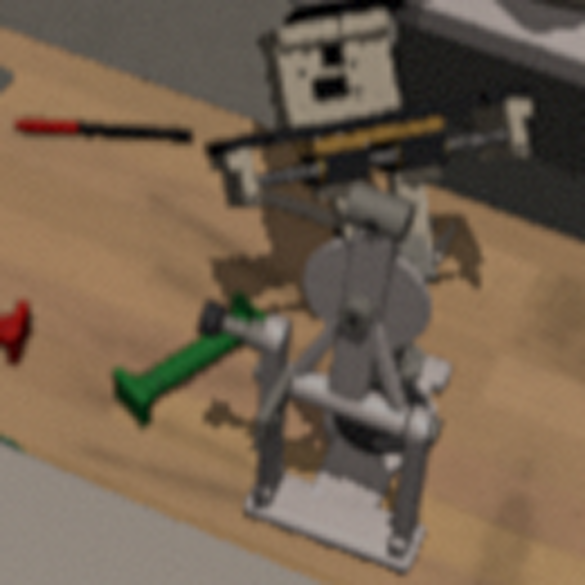

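View pics/top6.png

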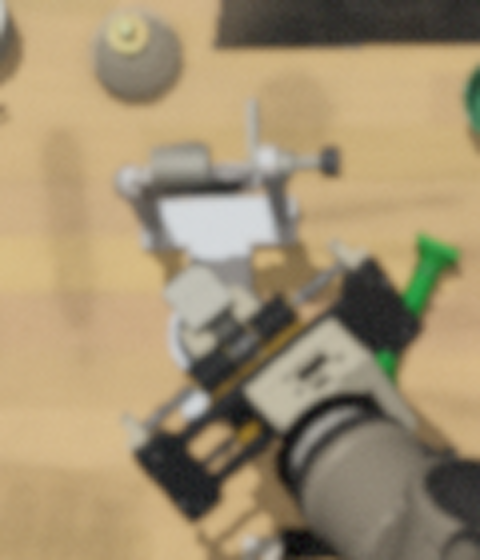

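Run:
```python
from fk import *
np.set_printoptions(precision=3,suppress=True)
f=cam("wrist")
o,p,Rm=st()
cr=(190,30,370,380)
crop=(230,130,330,270);s=6
# predicted post: axis vertical, contact at TCP-.0123*z
def overlay(name,C,ax,xd,f):
    yd=np.cross(ax,xd); 
    def pt(a,b,c): return C+a*xd+b*yd+c*ax
    P=[pt(a,b,c) for a in(-.017,.017) for b in(-.017,.017) for c in(-.055,-.046,.046,.055)]
    P+=[pt(.0135*np.cos(t),.0135*np.sin(t),-.040) for t in np.linspace(0,6.28,14)]
    P+=[pt(a*.01,0,c) for a in(-1,1) for c in np.linspace(-.04,.0,6)]
    im=cv2.resize(f["img"][...,::-1][crop[1]:crop[3],crop[0]:crop[2]],None,fx=s,fy=s,interpolation=cv2.INTER_CUBIC)
    for u,v in proj(f,P): cv2.circle(im,(int((u+.5-crop[0])*s),int((v+.5-crop[1])*s)),3,(0,0,255),-1)
    cv2.imwrite("pics/"+name,cv2.resize(im,None,fx=.7,fy=.7))
contact=p-.0123*Rm[:,2]; C=contact-np.array([0,0,.0086]); xd=Rm[:,1]*[1,1,0]; xd/=np.linalg.norm(xd)
print(C)
overlay("ov6.png",C,np.array([0,0,1.]),xd,f)
```

```text
[0.532 0.047 0.136]
```

View pics/ov6.png

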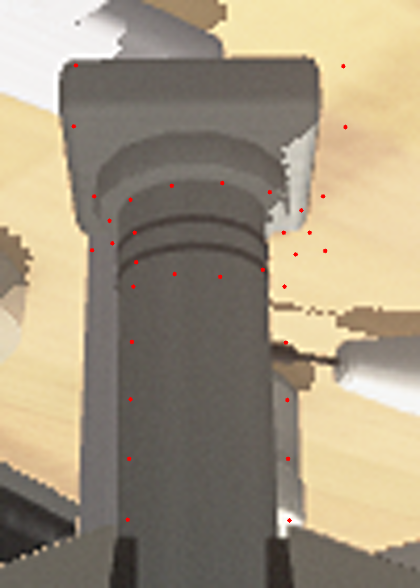

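Run:
```python
import cv2,numpy as np
o=[]
for n in("wrist3","wrist4","wrist5","wrist6"):
    i=cv2.imread(f"pics/{n}.png")[130:300,225:325]; o.append(cv2.resize(i,None,fx=2,fy=3.4,interpolation=cv2.INTER_CUBIC))
cv2.imwrite("pics/cmp.png",np.hstack(o))
a=cv2.imread("pics/wrist4.png")[138:200,235:315];b=cv2.imread("pics/wrist6.png")[138:200,235:315]
c=np.hstack([cv2.resize(x,None,fx=5,fy=5,interpolation=cv2.INTER_CUBIC) for x in(a,b)]);cv2.imwrite("pics/cmp2.png",c)
```

```text
(no output)
```

View pics/cmp2.png

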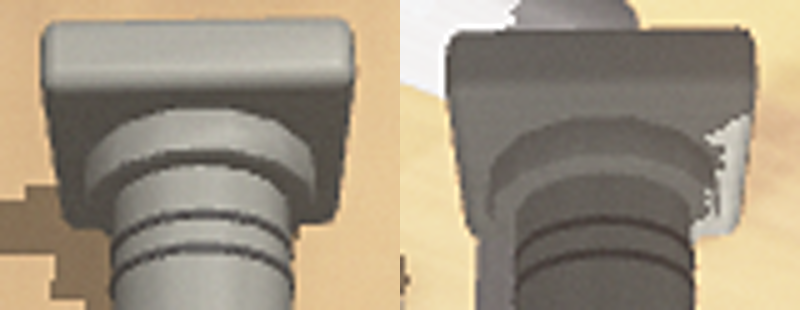

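View pics/cmp.png

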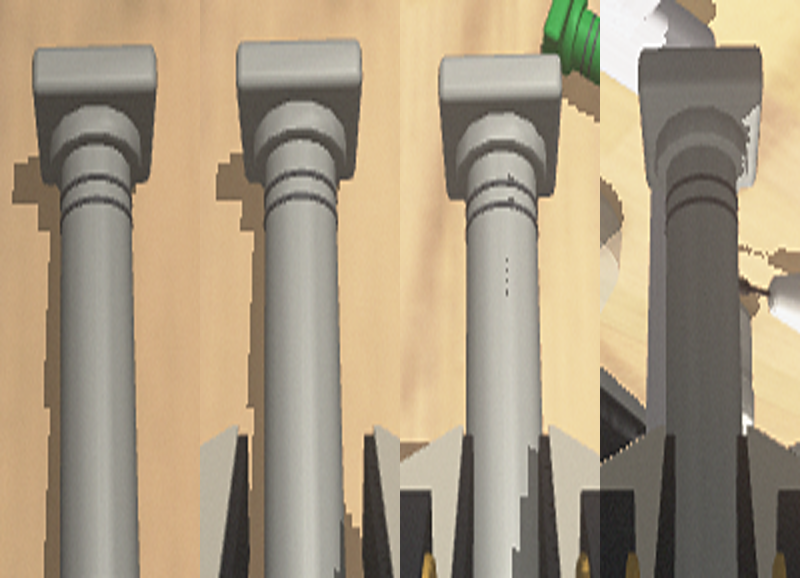

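```bash
python3 -m handwheel '[{"jaw":1,"x":0.77,"y":0,"z":0.64,"wx":0,"wy":0,"wz":0},{"jaw":1,"x":1.54,"y":0,"z":1.29,"wx":0,"wy":0,"wz":0},{"jaw":1,"x":2.3,"y":0,"z":1.9,"wx":0,"wy":0,"wz":0},{"jaw":1,"x":3.1,"y":0,"z":2.6,"wx":0,"wy":0,"wz":0},{"jaw":1,"x":3.6,"y":0,"z":3.0,"wx":0,"wy":0,"wz":0},{"jaw":1,"x":3.8,"y":0,"z":3.16,"wx":0,"wy":0,"wz":0},{"jaw":1,"x":3.8,"y":0,"z":3.16,"wx":0,"wy":0,"wz":0},{"jaw":1,"x":3.8,"y":0,"z":3.16,"wx":0,"wy":0,"wz":0}]' 55
python3 nx.py .5385 .0537 .08 -320 50
python3 - <<'E'
from h import *
save(cam("wrist"),"wrist7.png")
E
```

```text
time: 10.98
ee_pos: [0.539, 0.0528, 0.0874]
tcp_rot: [0.397, -0.313, 0.851, 0.144]
contact_force: [-0.8, -0.6, -1.8]
finger_gap: 0.163
t 10.9833 p [0.539 0.053 0.087] q [-0.537  0.488  2.229  1.52   0.811  2.133] gap 0.014999276822345276 F [-0.784 -0.628 -1.83 ]
shift cm [0.555 0.103 0.491] rot [ 0.114 -0.018  0.365] 0.38242332626580683
ik [-0.535  0.507  2.236  1.55   0.808  2.101] 7.632783294297951e-15
```

View pics/wrist7.png

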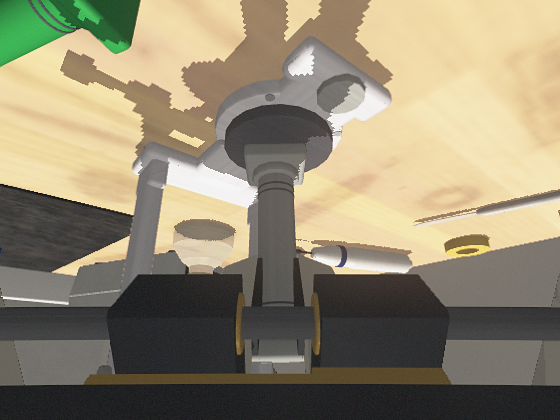

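```bash
python3 -m handwheel '[{"jaw":1,"x":0.15,"y":0,"z":0.13,"wx":0,"wy":0,"wz":0},{"jaw":1,"x":0.3,"y":0,"z":0.26,"wx":0,"wy":0,"wz":0},{"jaw":1,"x":0.3,"y":0,"z":0.26,"wx":0,"wy":0,"wz":0}]' 55
python3 -m handwheel '[{"jaw":1,"x":0.08,"y":0,"z":0.06,"wx":0,"wy":0,"wz":0},{"jaw":1,"x":0.15,"y":0,"z":0.13,"wx":0,"wy":0,"wz":0},{"jaw":1,"x":0.15,"y":0,"z":0.13,"wx":0,"wy":0,"wz":0}]' 55
python3 -m handwheel '[{"jaw":1,"x":0.08,"y":0,"z":0.06,"wx":0,"wy":0,"wz":0},{"jaw":1,"x":0.08,"y":0,"z":0.06,"wx":0,"wy":0,"wz":0}]' 55
```

```text
time: 11.28
ee_pos: [0.539, 0.0533, 0.0831]
tcp_rot: [0.397, -0.313, 0.85, 0.144]
contact_force: [-0.0, -0.9, -1.9]
finger_gap: 0.16
time: 11.53
ee_pos: [0.5402, 0.0535, 0.0827]
tcp_rot: [0.399, -0.313, 0.85, 0.144]
contact_force: [0.9, 0.7, 7.6]
finger_gap: 0.162
time: 11.7
ee_pos: [0.5408, 0.0535, 0.0826]
tcp_rot: [0.4, -0.313, 0.849, 0.144]
contact_force: [1.6, -1.2, 11.3]
finger_gap: 0.162
```

```bash
python3 -m handwheel '[{"jaw":1,"x":-0.12,"y":0,"z":-0.1,"wx":0,"wy":0,"wz":0},{"jaw":1,"x":-0.12,"y":0,"z":-0.1,"wx":0,"wy":0,"wz":0},{"jaw":1,"x":-0.12,"y":0,"z":-0.1,"wx":0,"wy":0,"wz":0}]' 20
python3 - <<'E'
from h import *
save(cam("wrist"),"wrist8.png",(190,60,370,380),1.8)
E
```

```text
time: 11.95
ee_pos: [0.5391, 0.0535, 0.0821]
tcp_rot: [0.397, -0.314, 0.85, 0.144]
contact_force: [1.9, 0.4, 3.9]
finger_gap: 0.178
```

View pics/wrist8.png

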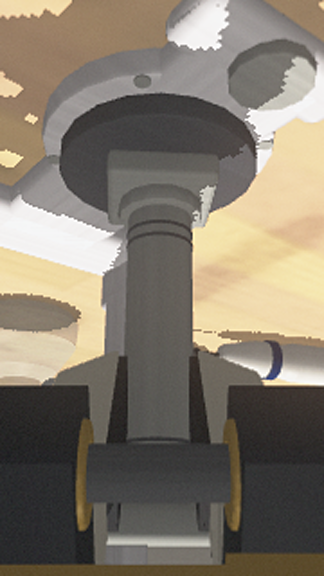

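Post is centred on the dark disc, so I'll release it gently.

```bash
python3 -m handwheel '[{"jaw":2,"x":0,"y":0,"z":0,"wx":0,"wy":0,"wz":0},{"jaw":2.3,"x":0,"y":0,"z":0,"wx":0,"wy":0,"wz":0},{"jaw":2.8,"x":0,"y":0,"z":0,"wx":0,"wy":0,"wz":0},{"jaw":3.6,"x":0,"y":0,"z":0,"wx":0,"wy":0,"wz":0},{"jaw":4.6,"x":0,"y":0,"z":0,"wx":0,"wy":0,"wz":0},{"jaw":5.6,"x":0,"y":0,"z":0,"wx":0,"wy":0,"wz":0},{"jaw":6.6,"x":0,"y":0,"z":0,"wx":0,"wy":0,"wz":0},{"jaw":7.6,"x":0,"y":0,"z":0,"wx":0,"wy":0,"wz":0},{"jaw":9,"x":0,"y":0,"z":0,"wx":0,"wy":0,"wz":0},{"jaw":9,"x":0,"y":0,"z":0,"wx":0,"wy":0,"wz":0}]' 5
python3 nx.py .5385 .0537 .08 -320 50
python3 - <<'E'
from h import *
save(cam("wrist"),"wrist9.png")
E
```

```text
time: 12.83
ee_pos: [0.5389, 0.0534, 0.0816]
tcp_rot: [0.397, -0.313, 0.851, 0.144]
contact_force: [-0.7, 0.2, 0.5]
finger_gap: 0.762
t 12.8333 p [0.539 0.053 0.082] q [-0.536  0.503  2.232  1.537  0.81   2.108] gap 0.06999416875794197 F [-0.725  0.194  0.453]
shift cm [0.131 0.047 0.1  ] rot [ 0.168 -0.03   0.377] 0.4137302532922407
ik [-0.535  0.507  2.236  1.55   0.808  2.101] 9.231588343894337e-12
```

View pics/wrist9.png

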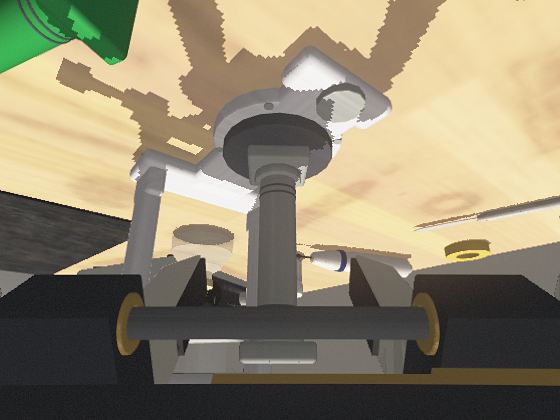

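```bash
python3 -m handwheel '[{"jaw":9,"x":0,"y":0,"z":0,"wx":0,"wy":0,"wz":0},{"jaw":9,"x":0,"y":0,"z":0,"wx":0,"wy":0,"wz":0},{"jaw":9,"x":0,"y":0,"z":-0.8,"wx":0,"wy":0,"wz":0},{"jaw":9,"x":0,"y":0,"z":-2,"wx":0,"wy":0,"wz":0},{"jaw":9,"x":0,"y":0,"z":-4,"wx":0,"wy":0,"wz":0},{"jaw":9,"x":0,"y":0,"z":-6.5,"wx":0,"wy":0,"wz":0},{"jaw":9,"x":0,"y":0,"z":-9,"wx":0,"wy":0,"wz":0},{"jaw":9,"x":0,"y":0,"z":-12,"wx":0,"wy":0,"wz":0},{"jaw":9,"x":0,"y":0,"z":-14,"wx":0,"wy":0,"wz":0},{"jaw":9,"x":0,"y":0,"z":-14,"wx":0,"wy":0,"wz":0}]' 5
python3 - <<'E'
from fk import *
np.set_printoptions(precision=3,suppress=True)
f=cam("wrist")
save(f,"wrist10.png")
o,p,Rm=st();print(o["time"],p,o["joint_pos"])
for c in ("wrist",):
    print([(d["confidence"],d["position"]) for d in place_of(c,"height_post")],[(d["confidence"],d["position"]) for d in place_of(c,"lower_plate")])
f=cam("top");save(f,"top10.png",(190,150,310,290),4)
print([(d["confidence"],d["position"]) for d in place_of("top","height_post")])
E
```

```text
time: 13.72
ee_pos: [0.4568, -0.0179, 0.1735]
tcp_rot: [0.398, -0.313, 0.851, 0.142]
contact_force: [0.5, -0.2, 0.1]
finger_gap: 0.979
13.7667 [ 0.457 -0.017  0.173] [-0.86   0.218  2.257  1.1    1.033  2.366]
[(0.95, [0.5458, -0.0823, 0.0187]), (0.83, [0.5335, 0.0499, 0.0781])] [(0.78, [0.5333, 0.0475, 0.0251])]
[(0.87, [0.5941, -0.2534, 0.0145]), (0.63, [0.533, 0.0509, 0.0761]), (0.49, [0.5529, -0.0902, 0.0178])]
```

View pics/wrist10.png

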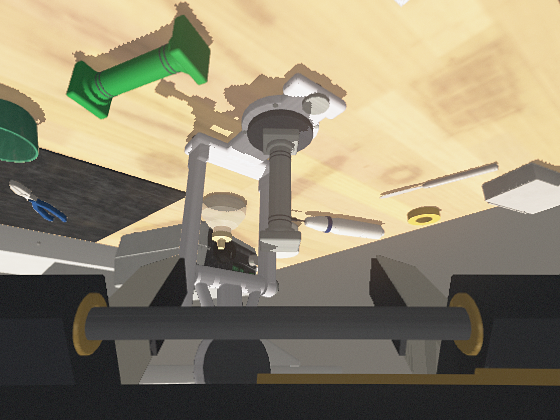

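View pics/top10.png

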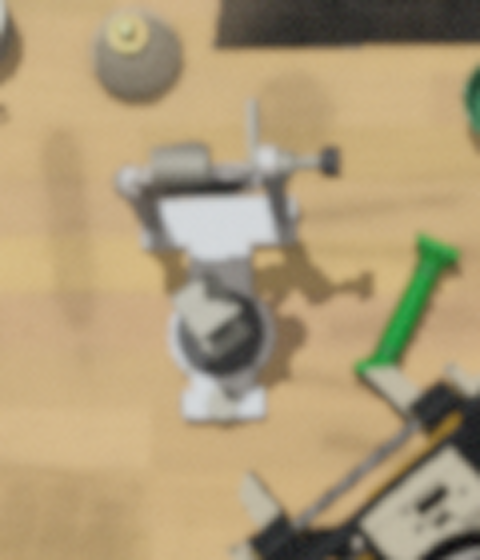

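```bash
python3 - <<'E'
from art import *
from fk import *
from scipy.spatial.transform import Slerp
np.set_printoptions(precision=4,suppress=True)
pp,res,pos=meas(); print(pp,np.degrees(pp[2]));[print(*r) for r in res]
print("barrel",pos("barrel",pp),"hinge",pos("hinge",pp),"knob",pos("pin_knob",pp))
o,p,Rm=st(); q=np.array(o["joint_pos"]);print(o["time"])
W=[((.44,-.06,.30),-270,35),((.44,-.03,.36),-215,12),((.50,.05,.38),-177,0),((.588,.0505,.36),-177,0),((.588,.0505,.275),-177,0),((.466,.05,.13),-177,0)]
a,Ra=p,Rm
for ps,psi,t in W:
    b=np.array(ps);Rb=tool(psi,t); sl=Slerp([0,1],R.from_matrix([Ra,Rb])); mx=0
    w=np.degrees(R.from_matrix(Ra.T@Rb).as_rotvec())
    for u in np.linspace(.1,1,10):
        qn,e=ik(a+(b-a)*u,sl(u).as_matrix(),q); mx=max(mx,np.abs(qn-q).max()); q=qn
    print(w,q,e,mx,fk2(q)[3]); a,Ra=b,Rb
E
python3 nx.py .44 -.06 .30 -270 35
```

```text
[0.5528 0.0509 0.0023 1.3951] 0.134187665650824
articulator [ 0.1 -2.   3.3]
lower_plate [ 1.  -0.6 -1.9]
hinge [-1.3  0.7 -5.9]
pin_knob [ 1.4 -1.3  1.6]
barrel [-2.1  1.1  2.6]
upper_plate [0.4 1.5 1. ]
articulator [-1.8  0.6  0.9]
lower_plate [ 1.6 -1.3  1.3]
hinge [ 1.8  0.1 -1.8]
pin_knob [ -64.4   90.6 -179.7]
barrel [ 0.3  0.5 -1.1]
upper_plate [ 3.7 -6.2 -2.7]
barrel [0.5891 0.051  0.2937] hinge [0.6148 0.0511 0.149 ] knob [ 0.615  -0.0409  0.181 ]
14.6667
[-33.7385  13.9371 -36.58  ] [-0.6744  0.2869  1.5126  0.4714  1.7346  2.4513] 8.258693214342344e-15 0.1037150761425768 [ 0.4399 -0.2542  0.5771]
[-22.0697  21.197  -50.7568] [-0.2929  0.2296  1.2845  0.0672  1.8261  1.8993] 7.27350064639957e-10 0.06008439496621687 [ 0.4976 -0.0705  0.691 ]
[ -3.9791  11.5562 -37.8589] [-0.0528  0.2278  1.2153  0.      1.6986  1.4657] 2.5309496424981015e-10 0.04633152742021984 [0.5    0.0498 0.7184]
[0. 0. 0.] [-0.044   0.4126  1.0058  0.      1.7232  1.4745] 1.7161683890580621e-15 0.02379449515871368 [0.588  0.0503 0.6984]
[0. 0. 0.] [-0.044   0.4264  1.2077 -0.      1.5074  1.4745] 6.238830176373031e-10 0.02275854798119381 [0.588  0.0503 0.6134]
[0. 0. 0.] [-0.0566  0.3227  1.7865 -0.      1.0324  1.4618] 1.315280207771373e-10 0.06679889721343168 [0.466  0.0498 0.4684]
t 14.6667 p [ 0.457 -0.016  0.172] q [-0.858  0.22   2.257  1.1    1.034  2.367] gap 0.08941354800731366 F [-0.799 -0.296 -0.83 ]
shift cm [ -7.144  -2.304 -11.429] rot [-33.738  13.937 -36.58 ] 51.678106623211505
ik [-0.674  0.287  1.513  0.471  1.735  2.451] 8.326672684688674e-16
```

Run:
```python
from h import *
f=cam("top"); g=lambda x,y:(190+x/4-.5,150+y/4-.5)
def ang(a,b,z):
    P=onz(f,[g(*a),g(*b)],z); d=P[1]-P[0]; return P.round(4).tolist(),np.degrees(np.arctan2(d[1],d[0]))
print(ang((150,248),(295,242),.016)); print(ang((185,417),(265,415),.016)); print(ang((128,182),(268,160),.16))
save(f,"top11.png",(210,170,290,260),7)
```

```text
([[0.5926, 0.102, 0.016], [0.5974, -0.0023, 0.016]], np.float64(-87.37294976647624))
([[0.471, 0.0739, 0.016], [0.4727, 0.0174, 0.016]], np.float64(-88.28031199539703))
([[0.6081, 0.1001, 0.16], [0.6231, 0.0091, 0.16]], np.float64(-80.63659493427016))
```

View pics/top11.png

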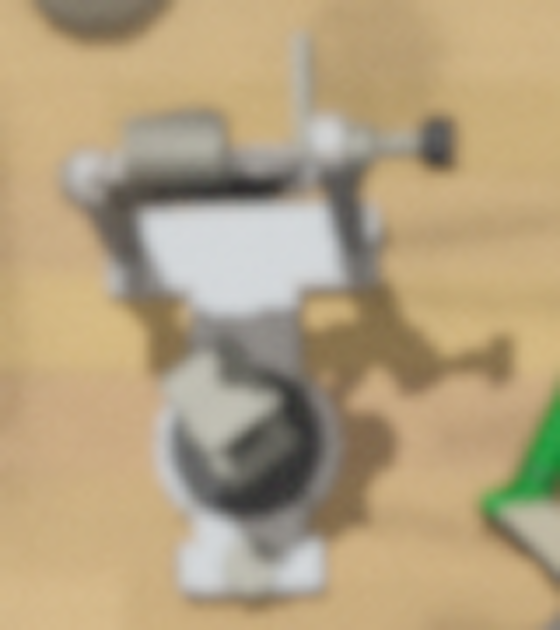

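```bash
python3 -m handwheel '[{"jaw":9,"x":-0.9,"y":-0.3,"z":-1.4,"wx":-4.2,"wy":1.7,"wz":-4.6},{"jaw":9,"x":-1.8,"y":-0.6,"z":-2.9,"wx":-8.4,"wy":3.5,"wz":-9.1},{"jaw":9,"x":-2.7,"y":-0.9,"z":-4.3,"wx":-12.7,"wy":5.2,"wz":-13.7},{"jaw":9,"x":-3.6,"y":-1.1,"z":-5.7,"wx":-16.9,"wy":7,"wz":-18.3},{"jaw":9,"x":-4.5,"y":-1.4,"z":-7.1,"wx":-21.1,"wy":8.7,"wz":-22.9},{"jaw":9,"x":-5.4,"y":-1.7,"z":-8.6,"wx":-25.3,"wy":10.5,"wz":-27.4},{"jaw":9,"x":-6.3,"y":-2,"z":-10,"wx":-29.5,"wy":12.2,"wz":-32},{"jaw":9,"x":-7.1,"y":-2.3,"z":-11.4,"wx":-33.7,"wy":13.9,"wz":-36.6},{"jaw":9,"x":-7.1,"y":-2.3,"z":-11.4,"wx":-33.7,"wy":13.9,"wz":-36.6}]' 5
python3 nx.py .44 -.03 .36 -215 12
```

```text
time: 15.47
ee_pos: [0.4419, -0.061, 0.3019]
tcp_rot: [-0.212, 0.677, -0.672, -0.21]
contact_force: [0.1, 0.6, -0.0]
finger_gap: 0.983
t 15.4667 p [ 0.442 -0.061  0.302] q [-0.672  0.287  1.505  0.47   1.737  2.448] gap 0.09025019166646493 F [ 0.097  0.559 -0.033]
shift cm [-5.862  0.143 -3.005] rot [-22.092  20.837 -50.364] 58.81137113356707
ik [-0.293  0.23   1.285  0.067  1.826  1.899] 3.237492296002058e-13
```

```bash
python3 -m handwheel '[{"jaw":9,"x":-0.7,"y":0,"z":-0.3,"wx":-2.5,"wy":2.3,"wz":-5.6},{"jaw":9,"x":-1.3,"y":0,"z":-0.7,"wx":-4.9,"wy":4.6,"wz":-11.2},{"jaw":9,"x":-2,"y":0,"z":-1,"wx":-7.4,"wy":6.9,"wz":-16.8},{"jaw":9,"x":-2.6,"y":0,"z":-1.3,"wx":-9.8,"wy":9.3,"wz":-22.4},{"jaw":9,"x":-3.3,"y":0,"z":-1.7,"wx":-12.3,"wy":11.6,"wz":-28},{"jaw":9,"x":-3.9,"y":0,"z":-2,"wx":-14.7,"wy":13.9,"wz":-33.6},{"jaw":9,"x":-4.6,"y":0.1,"z":-2.3,"wx":-17.2,"wy":16.2,"wz":-39.2},{"jaw":9,"x":-5.2,"y":0.1,"z":-2.7,"wx":-19.6,"wy":18.5,"wz":-44.8},{"jaw":9,"x":-5.9,"y":0.1,"z":-3,"wx":-22.1,"wy":20.8,"wz":-50.4}]' 5
python3 nx.py .50 .048 .38 -178 0
```

```text
time: 16.22
ee_pos: [0.4386, -0.0287, 0.3574]
tcp_rot: [-0.033, 0.948, -0.3, -0.103]
contact_force: [0.9, 0.3, 0.6]
finger_gap: 0.981
t 16.2167 p [ 0.439 -0.029  0.357] q [-0.293  0.23   1.292  0.07   1.824  1.9  ] gap 0.09002624700816914 F [0.943 0.312 0.604]
shift cm [ 0.117 -9.807 -2.335] rot [ -4.047  11.931 -36.936] 39.025980476935814
ik [-0.057  0.227  1.216 -0.     1.698  1.479] 6.860488618958438e-12
```

```bash
python3 -m handwheel '[{"jaw":7,"x":0,"y":-1.6,"z":-0.4,"wx":-0.7,"wy":2,"wz":-6.2},{"jaw":7,"x":0,"y":-3.3,"z":-0.8,"wx":-1.3,"wy":4,"wz":-12.3},{"jaw":7,"x":0,"y":-4.9,"z":-1.2,"wx":-2,"wy":6,"wz":-18.5},{"jaw":7,"x":0.1,"y":-6.5,"z":-1.6,"wx":-2.7,"wy":8,"wz":-24.6},{"jaw":7,"x":0.1,"y":-8.2,"z":-1.9,"wx":-3.4,"wy":9.9,"wz":-30.8},{"jaw":7,"x":0.1,"y":-9.8,"z":-2.3,"wx":-4,"wy":11.9,"wz":-36.9},{"jaw":7,"x":0.1,"y":-9.8,"z":-2.3,"wx":-4,"wy":11.9,"wz":-36.9},{"jaw":7,"x":0.1,"y":-9.8,"z":-2.3,"wx":-4,"wy":11.9,"wz":-36.9}]' 5
python3 nx.py .589 .0508 .38 -178 0
python3 - <<'E'
from h import *
f=cam("wrist");save(f,"wrist12.png")
r=place_of("wrist","barrel");print([(d["confidence"],d["position"]) for d in r])
for m in masks_of("wrist","barrel")[:1]:
    ys,xs=np.nonzero(m["mask"]);print(m["confidence"],xs.min(),xs.max(),ys.min(),ys.max())
E
```

```text
time: 16.88
ee_pos: [0.4997, 0.0481, 0.3796]
tcp_rot: [-0.001, 1.0, 0.014, -0.001]
contact_force: [0.1, -0.8, 0.8]
finger_gap: 0.76
t 16.8833 p [0.5   0.048 0.38 ] q [-0.058  0.228  1.216  0.002  1.699  1.484] gap 0.06975295740634709 F [ 0.127 -0.803  0.813]
shift cm [ 8.937 -0.015 -0.05 ] rot [-0.131  0.095 -0.341] 0.3768710286136997
ik [-0.043  0.417  0.946  0.     1.778  1.493] 4.8965058332684104e-15
[(0.63, [0.5942, 0.0528, 0.2914]), (0.25, [0.5024, 0.2883, 0.0001])]
0.6 235 321 15 110
```

View pics/wrist12.png

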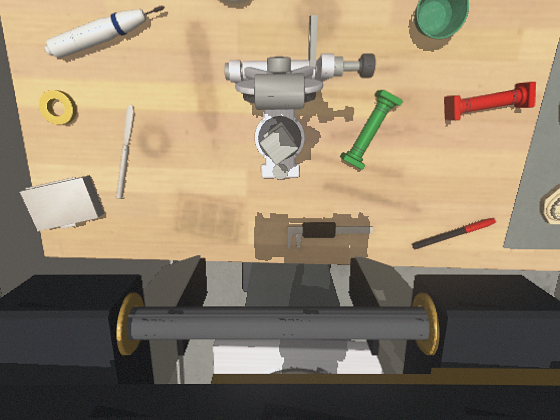

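Run:
```python
from h import *
f=cam("wrist");save(f,"wrist13.png",(200,30,360,190),4)
print(onz(f,[[255,92],[304,92],[279.5,76],[279.5,108]],.294))
```

```text
[[0.58798197 0.06467859 0.294     ]
 [0.58887707 0.03052815 0.294     ]
 [0.59880566 0.04789173 0.294     ]
 [0.57778676 0.04730232 0.294     ]]
```

View pics/wrist13.png

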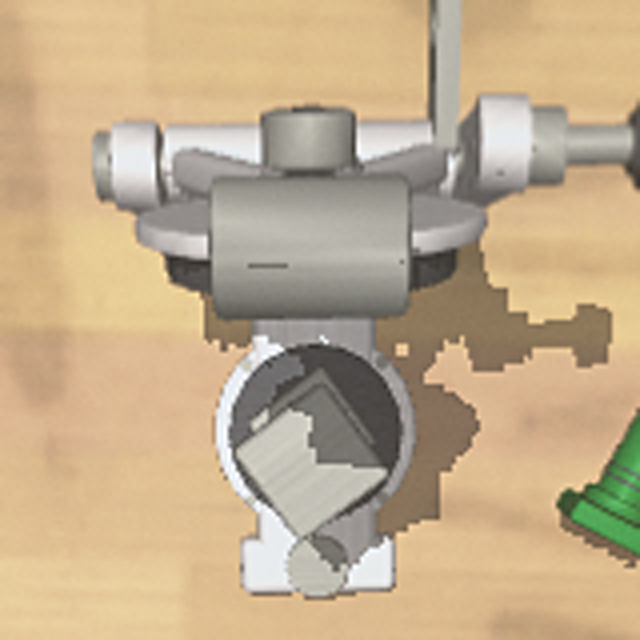

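```bash
python3 -m handwheel '[{"jaw":7,"x":2,"y":0.1,"z":0,"wx":0,"wy":0,"wz":0},{"jaw":7,"x":4.5,"y":0.1,"z":0,"wx":0,"wy":0,"wz":0},{"jaw":7,"x":7,"y":0.1,"z":0,"wx":0,"wy":0,"wz":0},{"jaw":7,"x":8.9,"y":0.1,"z":0,"wx":0,"wy":0,"wz":0},{"jaw":7,"x":8.9,"y":0.1,"z":2,"wx":0,"wy":0,"wz":0},{"jaw":7,"x":8.9,"y":0.1,"z":4.5,"wx":0,"wy":0,"wz":0},{"jaw":7,"x":8.9,"y":0.1,"z":6,"wx":0,"wy":0,"wz":0},{"jaw":7,"x":8.9,"y":0.1,"z":6,"wx":0,"wy":0,"wz":0}]' 5
python3 nx.py .589 .047 .275 -178 0
python3 - <<'E'
from h import *
f=cam("wrist");save(f,"wrist14.png")
save(cam("scene"),"scene14.png",(240,120,370,250),4.5)
E
```

```text
time: 17.75
ee_pos: [0.5878, 0.0487, 0.316]
tcp_rot: [-0.001, 1.0, 0.014, -0.004]
contact_force: [-0.1, -0.3, -0.5]
finger_gap: 0.759
t 17.75 p [0.588 0.049 0.316] q [-0.048  0.42   1.109  0.002  1.62   1.494] gap 0.06970002402432311 F [-0.112 -0.294 -0.493]
shift cm [0.146 0.178 4.096] rot [-0.139  0.475 -0.388] 0.6292306297158812
ik [-0.05   0.428  1.205 -0.     1.508  1.486] 2.66210162463484e-09
```

View pics/wrist14.png

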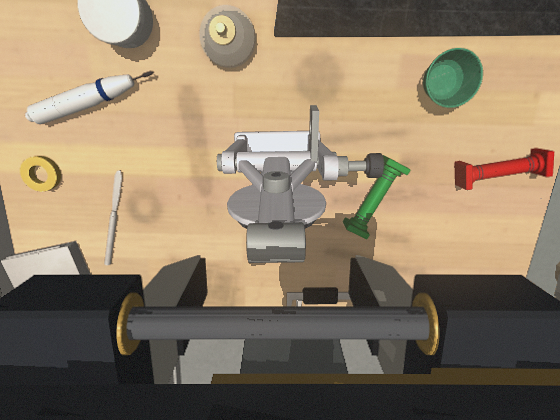

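View pics/scene14.png

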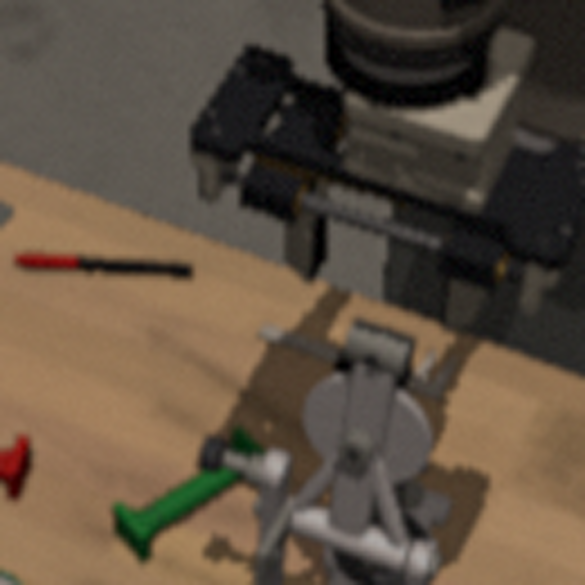

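Run:
```python
from h import *
f=cam("wrist")
print(onz(f,[[247,242],[305,242],[276,222],[276,262]],.294),st()[1])
```

```text
[[0.58856293 0.06714065 0.294     ]
 [0.58957928 0.03158048 0.294     ]
 [0.60199021 0.04970076 0.294     ]
 [0.57568593 0.04900243 0.294     ]] [0.58963119 0.04893075 0.321366  ]
```

```bash
python3 -m handwheel '[{"jaw":7,"x":0,"y":0,"z":1.5,"wx":0,"wy":0,"wz":0},{"jaw":7,"x":0,"y":0,"z":3,"wx":0,"wy":0,"wz":0},{"jaw":7,"x":0,"y":0,"z":4.2,"wx":0,"wy":0,"wz":0},{"jaw":7,"x":0,"y":0,"z":4.6,"wx":0,"wy":0,"wz":0},{"jaw":7,"x":0,"y":0,"z":4.6,"wx":0,"wy":0,"wz":0}]' 5
python3 nx.py .589 .047 .275 -178 0
python3 - <<'E'
from h import *
f=cam("wrist");save(f,"wrist15.png")
E
```

```text
time: 18.32
ee_pos: [0.5893, 0.0494, 0.2746]
tcp_rot: [-0.001, 1.0, 0.015, -0.0]
contact_force: [-0.3, 0.5, -0.7]
finger_gap: 0.763
t 18.3167 p [0.589 0.049 0.275] q [-0.047  0.429  1.205  0.002  1.508  1.494] gap 0.07005350235762567 F [-0.274  0.456 -0.682]
shift cm [-0.041  0.235 -0.04 ] rot [-0.099  0.003 -0.286] 0.3030211213135617
ik [-0.05   0.428  1.205  0.     1.508  1.486] 1.1102230246251565e-15
```

View pics/wrist15.png

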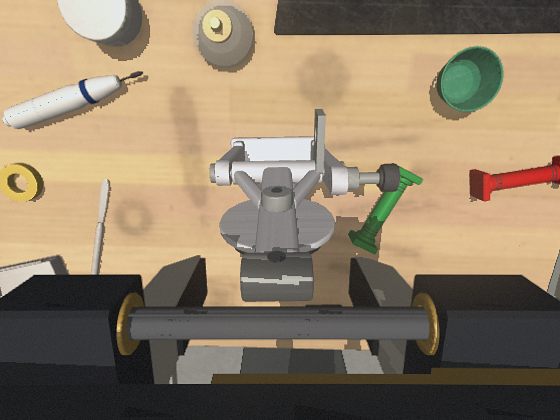

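```bash
python3 -m handwheel '[{"jaw":6,"x":0,"y":0,"z":0,"wx":0,"wy":0,"wz":0},{"jaw":5,"x":0,"y":0,"z":0,"wx":0,"wy":0,"wz":0},{"jaw":4,"x":0,"y":0,"z":0,"wx":0,"wy":0,"wz":0},{"jaw":3.5,"x":0,"y":0,"z":0,"wx":0,"wy":0,"wz":0},{"jaw":3,"x":0,"y":0,"z":0,"wx":0,"wy":0,"wz":0},{"jaw":2.6,"x":0,"y":0,"z":0,"wx":0,"wy":0,"wz":0},{"jaw":2.5,"x":0,"y":0,"z":0,"wx":0,"wy":0,"wz":0},{"jaw":2.5,"x":0,"y":0,"z":0,"wx":0,"wy":0,"wz":0},{"jaw":2.5,"x":0,"y":0,"z":0,"wx":0,"wy":0,"wz":0},{"jaw":2.5,"x":0,"y":0,"z":0,"wx":0,"wy":0,"wz":0}]' 20
python3 nx.py .589 .047 .275 -178 0
python3 - <<'E'
from h import *
f=cam("wrist");save(f,"wrist16.png")
E
```

```text
time: 19.2
ee_pos: [0.5893, 0.0498, 0.2744]
tcp_rot: [-0.001, 1.0, 0.015, 0.0]
contact_force: [0.3, 1.5, 1.5]
finger_gap: 0.372
t 19.2 p [0.589 0.05  0.274] q [-0.046  0.429  1.206  0.002  1.507  1.494] gap 0.03417805552937619 F [0.281 1.502 1.521]
shift cm [-0.04   0.281 -0.062] rot [-0.12  -0.004 -0.242] 0.26970632842610964
ik [-0.05   0.428  1.205  0.     1.508  1.486] 2.220446049250313e-15
```

View pics/wrist16.png

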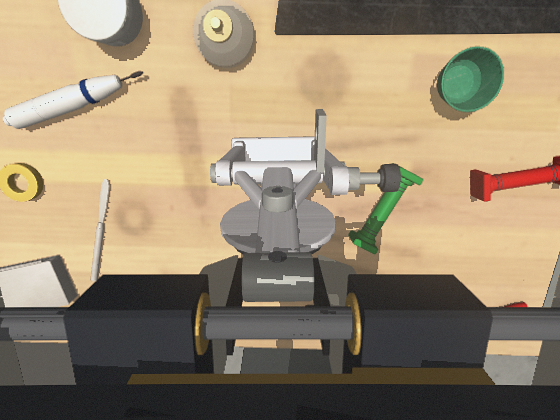

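```bash
python3 -m handwheel '[{"jaw":2.5,"x":-0.65,"y":0,"z":0.13,"wx":0,"wy":0,"wz":0},{"jaw":2.5,"x":-1.36,"y":0,"z":0.31,"wx":0,"wy":0,"wz":0},{"jaw":2.5,"x":-2.06,"y":0,"z":0.52,"wx":0,"wy":0,"wz":0},{"jaw":2.5,"x":-2.76,"y":0,"z":0.77,"wx":0,"wy":0,"wz":0},{"jaw":2.5,"x":-2.76,"y":0,"z":0.77,"wx":0,"wy":0,"wz":0}]' 20
python3 nx.py .589 .047 .275 -178 0
python3 - <<'E'
from h import *
f=cam("wrist");save(f,"wrist17.png")
E
```

```text
time: 19.67
ee_pos: [0.5604, 0.0485, 0.2665]
tcp_rot: [-0.001, 1.0, 0.015, -0.0]
contact_force: [-0.4, 1.7, 0.1]
finger_gap: 0.365
t 19.6667 p [0.56  0.048 0.267] q [-0.051  0.375  1.308  0.001  1.459  1.49 ] gap 0.03348543498102429 F [-0.4    1.677  0.127]
shift cm [ 2.855  0.236 -0.849] rot [-0.07   0.046 -0.257] 0.2701455374790164
ik [-0.05   0.428  1.205  0.     1.508  1.486] 2.220446049250313e-15
```

View pics/wrist17.png

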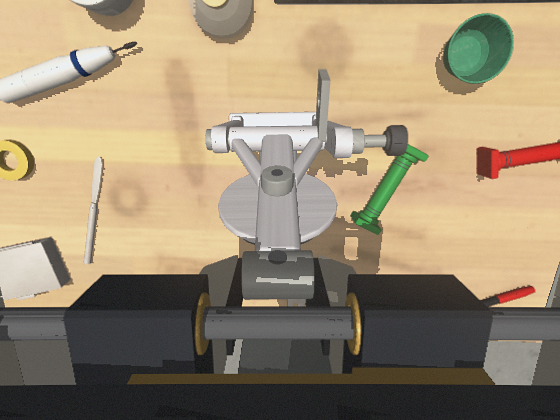

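```bash
python3 -m handwheel '[{"jaw":2.5,"x":-0.67,"y":0,"z":0.29,"wx":0,"wy":0,"wz":0},{"jaw":2.5,"x":-1.34,"y":0,"z":0.6,"wx":0,"wy":0,"wz":0},{"jaw":2.5,"x":-1.98,"y":0,"z":0.95,"wx":0,"wy":0,"wz":0},{"jaw":2.5,"x":-2.61,"y":0,"z":1.33,"wx":0,"wy":0,"wz":0},{"jaw":2.5,"x":-3.22,"y":0,"z":1.75,"wx":0,"wy":0,"wz":0},{"jaw":2.5,"x":-3.81,"y":0,"z":2.19,"wx":0,"wy":0,"wz":0},{"jaw":2.5,"x":-4.37,"y":0,"z":2.66,"wx":0,"wy":0,"wz":0},{"jaw":2.5,"x":-4.91,"y":0,"z":3.16,"wx":0,"wy":0,"wz":0}]' 20
python3 nx.py .589 .047 .275 -178 0
python3 - <<'E'
from h import *
f=cam("wrist");save(f,"wrist18.png")
E
```

```text
time: 20.38
ee_pos: [0.5119, 0.0463, 0.2358]
tcp_rot: [0.0, 1.0, 0.015, -0.0]
contact_force: [-5.3, -2.4, 7.2]
finger_gap: 0.37
t 20.3833 p [0.512 0.046 0.236] q [-0.059  0.3    1.502 -0.     1.34   1.482] gap 0.03400776840454064 F [-5.345 -2.374  7.233]
shift cm [ 7.709  0.166 -3.928] rot [ 0.01   0.036 -0.264] 0.2670576718599416
ik [-0.05   0.428  1.205  0.     1.508  1.486] 1.1102230246251565e-15
```

View pics/wrist18.png

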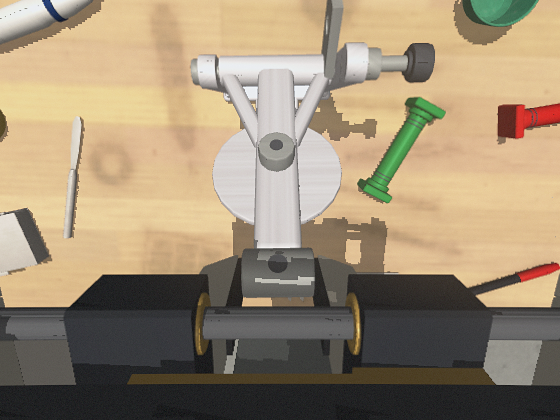

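```bash
python3 -m handwheel '[{"jaw":2.5,"x":-0.56,"y":0.05,"z":0.48,"wx":0,"wy":0,"wz":0},{"jaw":2.5,"x":-1.06,"y":0.05,"z":1.02,"wx":0,"wy":0,"wz":0},{"jaw":2.5,"x":-1.53,"y":0.05,"z":1.6,"wx":0,"wy":0,"wz":0},{"jaw":2.5,"x":-1.96,"y":0.05,"z":2.2,"wx":0,"wy":0,"wz":0},{"jaw":2.5,"x":-2.36,"y":0.05,"z":2.82,"wx":0,"wy":0,"wz":0},{"jaw":2.5,"x":-2.73,"y":0.05,"z":3.46,"wx":0,"wy":0,"wz":0},{"jaw":2.5,"x":-3.07,"y":0.05,"z":4.11,"wx":0,"wy":0,"wz":0},{"jaw":2.5,"x":-3.38,"y":0.05,"z":4.78,"wx":0,"wy":0,"wz":0}]' 20
python3 nx.py .589 .047 .275 -178 0
```

```text
time: 21.1
ee_pos: [0.4771, 0.0448, 0.1867]
tcp_rot: [0.0, 1.0, 0.015, -0.002]
contact_force: [-7.2, -3.1, 2.5]
finger_gap: 0.369
t 21.1 p [0.477 0.045 0.187] q [-0.066  0.279  1.673 -0.001  1.193  1.474] gap 0.033870711013231906 F [-7.151 -3.065  2.499]
shift cm [11.154  0.121 -8.868] rot [ 0.013  0.22  -0.249] 0.3326588485478241
ik [-0.05   0.428  1.205  0.     1.508  1.486] 4.584206603654186e-10
```

```bash
python3 -m handwheel '[{"jaw":2.5,"x":-0.31,"y":0.05,"z":0.68,"wx":0,"wy":0,"wz":0},{"jaw":2.5,"x":-0.56,"y":0.05,"z":1.38,"wx":0,"wy":0,"wz":0},{"jaw":2.5,"x":-0.76,"y":0.05,"z":2.08,"wx":0,"wy":0,"wz":0},{"jaw":2.5,"x":-0.93,"y":0.05,"z":2.8,"wx":0,"wy":0,"wz":0},{"jaw":2.5,"x":-1.0,"y":0.05,"z":3.2,"wx":0,"wy":0,"wz":0},{"jaw":2.5,"x":-1.05,"y":0.05,"z":3.53,"wx":0,"wy":0,"wz":0},{"jaw":2.5,"x":-1.05,"y":0.05,"z":3.53,"wx":0,"wy":0,"wz":0}]' 20
python3 nx.py .466 .047 .13 -178 0
python3 - <<'E'
from h import *
f=cam("wrist");save(f,"wrist19.png");save(cam("scene"),"scene19.png",(240,150,370,280),4.5)
E
```

```text
time: 21.68
ee_pos: [0.4662, 0.0442, 0.1505]
tcp_rot: [-0.0, 1.0, 0.015, -0.003]
contact_force: [-6.0, -3.1, -0.1]
finger_gap: 0.369
t 21.6833 p [0.466 0.044 0.151] q [-0.069  0.3    1.755 -0.     1.093  1.471] gap 0.03389356072877717 F [-6.041 -3.118 -0.073]
shift cm [ 0.005 -0.276  2.05 ] rot [-0.025  0.34  -0.246] 0.4204303610940347
ik [-0.063  0.322  1.787 -0.     1.032  1.473] 2.8600598223767684e-13
```

View pics/wrist19.png

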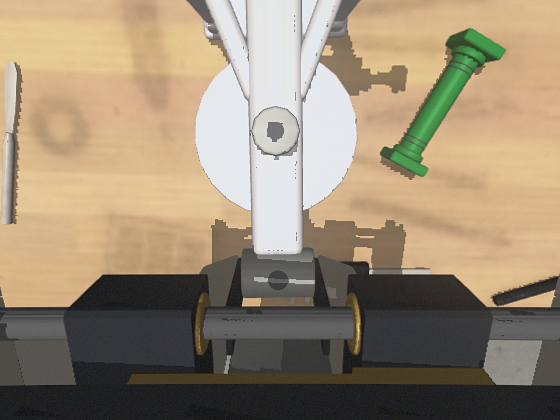

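View pics/scene19.png

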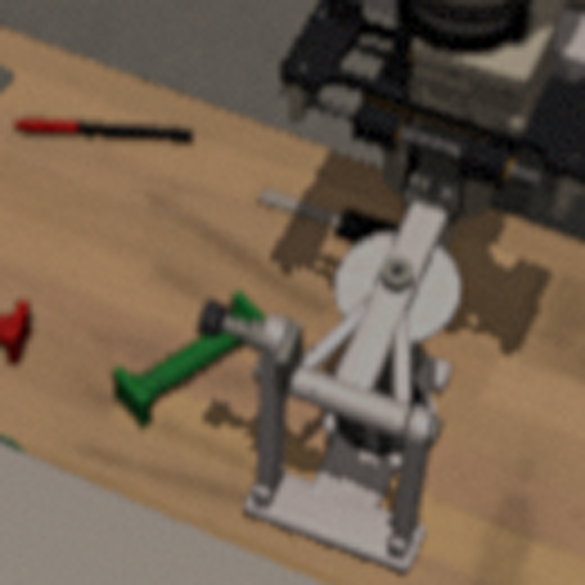

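```bash
python3 -m handwheel '[{"jaw":2.5,"x":-0.05,"y":0.05,"z":0.4,"wx":0,"wy":0,"wz":0},{"jaw":2.5,"x":-0.09,"y":0.05,"z":0.8,"wx":0,"wy":0,"wz":0},{"jaw":2.5,"x":-0.12,"y":0.05,"z":1.2,"wx":0,"wy":0,"wz":0},{"jaw":2.5,"x":-0.14,"y":0.05,"z":1.6,"wx":0,"wy":0,"wz":0},{"jaw":2.5,"x":-0.14,"y":0.05,"z":1.6,"wx":0,"wy":0,"wz":0}]' 20
python3 -m handwheel '[{"jaw":2.5,"x":0,"y":0,"z":0.15,"wx":0,"wy":0,"wz":0},{"jaw":2.5,"x":0,"y":0,"z":0.3,"wx":0,"wy":0,"wz":0},{"jaw":2.5,"x":0,"y":0,"z":0.3,"wx":0,"wy":0,"wz":0}]' 20
```

```text
time: 22.2
ee_pos: [0.4645, 0.0441, 0.1343]
tcp_rot: [-0.001, 1.0, 0.015, -0.003]
contact_force: [-5.7, -1.7, 0.0]
finger_gap: 0.366
time: 22.45
ee_pos: [0.4644, 0.0442, 0.1316]
tcp_rot: [-0.001, 1.0, 0.015, -0.003]
contact_force: [-6.8, -0.9, -0.5]
finger_gap: 0.364
```

```bash
python3 -m handwheel '[{"jaw":2.5,"x":0,"y":0,"z":0.15,"wx":0,"wy":0,"wz":0},{"jaw":2.5,"x":0,"y":0,"z":0.15,"wx":0,"wy":0,"wz":0}]' 20
python3 -m handwheel '[{"jaw":2.5,"x":0,"y":0,"z":0.15,"wx":0,"wy":0,"wz":0},{"jaw":2.5,"x":0,"y":0,"z":0.15,"wx":0,"wy":0,"wz":0},{"jaw":2.5,"x":0,"y":0,"z":0.15,"wx":0,"wy":0,"wz":0}]' 20
```

```text
time: 22.62
ee_pos: [0.4643, 0.0442, 0.1301]
tcp_rot: [-0.001, 1.0, 0.015, -0.003]
contact_force: [-6.1, -1.3, -0.9]
finger_gap: 0.366
time: 22.87
ee_pos: [0.4643, 0.0442, 0.1287]
tcp_rot: [-0.001, 1.0, 0.015, -0.003]
contact_force: [-6.8, -1.0, -0.7]
finger_gap: 0.368
```

```bash
python3 -m handwheel '[{"jaw":2.5,"x":0,"y":0,"z":0.1,"wx":0,"wy":0,"wz":0},{"jaw":2.5,"x":0,"y":0,"z":0.15,"wx":0,"wy":0,"wz":0},{"jaw":2.5,"x":0,"y":0,"z":0.15,"wx":0,"wy":0,"wz":0}]' 20
python3 -m handwheel '[{"jaw":2.5,"x":0,"y":0,"z":0.1,"wx":0,"wy":0,"wz":0},{"jaw":2.5,"x":0,"y":0,"z":0.1,"wx":0,"wy":0,"wz":0},{"jaw":2.5,"x":0,"y":0,"z":0.1,"wx":0,"wy":0,"wz":0}]' 20
python3 - <<'E'
from h import *
f=cam("wrist");save(f,"wrist20.png");save(cam("scene"),"scene20.png",(240,150,370,280),4.5)
f=cam("top");save(f,"top20.png",(190,150,310,290),4)
for c in("scene","top"): print([(n,[(round(d["confidence"],2),np.round(d["position"],3)) for d in place_of(c,n)][:2]) for n in("height_post","upper_plate","barrel")])
E
```

```text
time: 23.12
ee_pos: [0.4643, 0.0442, 0.1272]
tcp_rot: [-0.001, 1.0, 0.015, -0.003]
contact_force: [-5.7, -0.4, -1.1]
finger_gap: 0.37
time: 23.37
ee_pos: [0.4643, 0.0441, 0.1265]
tcp_rot: [-0.0, 1.0, 0.015, -0.003]
contact_force: [-8.3, -1.3, 2.4]
finger_gap: 0.371
[('height_post', [(0.81, array([ 0.591, -0.253,  0.018])), (0.81, array([ 0.546, -0.084,  0.018]))]), ('upper_plate', [(0.68, array([ 0.499,  0.285, -0.001])), (0.6, array([0.535, 0.052, 0.136]))]), ('barrel', [(0.88, array([0.469, 0.048, 0.15 ]))])]
[('height_post', [(0.85, array([ 0.554, -0.089,  0.017])), (0.77, array([ 0.592, -0.252,  0.019]))]), ('upper_plate', []), ('barrel', [(0.42, array([ 0.703, -0.16 , -0.001]))])]
```

View pics/scene20.png

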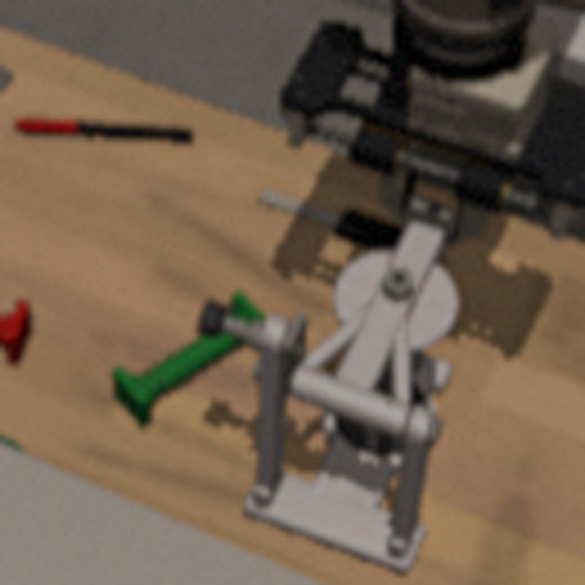

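```bash
python3 -m handwheel '[{"jaw":2.5,"x":0,"y":0,"z":0.1,"wx":0,"wy":0,"wz":0},{"jaw":2.5,"x":0,"y":0,"z":0.1,"wx":0,"wy":0,"wz":0},{"jaw":2.5,"x":0,"y":0,"z":0.1,"wx":0,"wy":0,"wz":0}]' 20
python3 -m handwheel '[{"jaw":2.5,"x":0.06,"y":0,"z":-0.05,"wx":0,"wy":0,"wz":0},{"jaw":2.5,"x":0.06,"y":0,"z":-0.05,"wx":0,"wy":0,"wz":0}]' 20
```

```text
time: 24.07
ee_pos: [0.4643, 0.0441, 0.1264]
tcp_rot: [-0.0, 1.0, 0.015, -0.003]
contact_force: [-10.4, -1.0, 11.2]
finger_gap: 0.367
time: 24.23
ee_pos: [0.4643, 0.0441, 0.1265]
tcp_rot: [-0.0, 1.0, 0.016, -0.004]
contact_force: [-10.9, -2.1, 10.0]
finger_gap: 0.37
```

```bash
python3 -m handwheel '[{"jaw":2.5,"x":-0.1,"y":0.03,"z":-0.05,"wx":0,"wy":0,"wz":0},{"jaw":2.5,"x":-0.17,"y":0.03,"z":-0.05,"wx":0,"wy":0,"wz":0},{"jaw":2.5,"x":-0.17,"y":0.03,"z":-0.05,"wx":0,"wy":0,"wz":0},{"jaw":2.5,"x":-0.17,"y":0.03,"z":-0.05,"wx":0,"wy":0,"wz":0}]' 20
```

```text
time: 24.57
ee_pos: [0.4644, 0.0441, 0.1267]
tcp_rot: [-0.001, 1.0, 0.015, -0.002]
contact_force: [-5.7, -0.4, -0.5]
finger_gap: 0.367
```

```bash
python3 -m handwheel '[{"jaw":3.4,"x":0,"y":0,"z":0.04,"wx":0,"wy":0,"wz":0},{"jaw":3.7,"x":0,"y":0,"z":0.04,"wx":0,"wy":0,"wz":0},{"jaw":4.5,"x":0,"y":0,"z":0.04,"wx":0,"wy":0,"wz":0},{"jaw":5.5,"x":0,"y":0,"z":0.04,"wx":0,"wy":0,"wz":0},{"jaw":6.5,"x":0,"y":0,"z":0.04,"wx":0,"wy":0,"wz":0},{"jaw":7,"x":0,"y":0,"z":0.04,"wx":0,"wy":0,"wz":0},{"jaw":7,"x":0,"y":0,"z":0.04,"wx":0,"wy":0,"wz":0},{"jaw":7,"x":0,"y":0,"z":0.04,"wx":0,"wy":0,"wz":0}]' 5
python3 - <<'E'
from h import *
f=cam("wrist");save(f,"wrist21.png")
E
```

```text
time: 25.23
ee_pos: [0.466, 0.0442, 0.127]
tcp_rot: [-0.001, 1.0, 0.015, 0.0]
contact_force: [-0.4, 0.1, -0.3]
finger_gap: 0.751
```

View pics/wrist21.png

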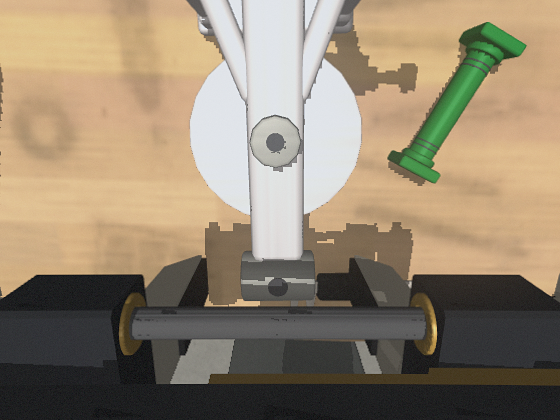

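```bash
python3 -m handwheel '[{"jaw":7,"x":-0.1,"y":0,"z":-2,"wx":0,"wy":0,"wz":0},{"jaw":7,"x":-0.1,"y":0,"z":-5,"wx":0,"wy":0,"wz":0},{"jaw":6,"x":-0.1,"y":0,"z":-9,"wx":0,"wy":0,"wz":0},{"jaw":4,"x":-0.1,"y":3,"z":-13,"wx":0,"wy":0,"wz":0},{"jaw":2,"x":-0.1,"y":6.5,"z":-15,"wx":0,"wy":0,"wz":0},{"jaw":0,"x":-0.1,"y":10,"z":-15,"wx":0,"wy":0,"wz":0},{"jaw":0,"x":-0.1,"y":12.5,"z":-15,"wx":0,"wy":0,"wz":0},{"jaw":0,"x":-0.1,"y":12.5,"z":-15,"wx":0,"wy":0,"wz":0}]' 10
python3 - <<'E'
from h import *
f=cam("wrist");save(f,"wrist22.png");save(cam("scene"),"scene22.png",(240,150,370,280),4.5)
for c in("scene","wrist"): print([(n,[(round(d["confidence"],2),np.round(d["position"],3)) for d in place_of(c,n)][:2]) for n in("height_post","pin_knob","upper_plate","barrel","hinge")])
o,p,Rm=st();print(o["time"],p)
E
```

```text
time: 25.95
ee_pos: [0.469, -0.0851, 0.2772]
tcp_rot: [0.0, 1.0, 0.013, 0.0]
contact_force: [-0.2, -0.1, -0.4]
finger_gap: 0.377
[('height_post', [(0.68, array([ 0.546, -0.084,  0.018])), (0.51, array([ 0.591, -0.253,  0.02 ]))]), ('pin_knob', [(0.43, array([ 0.62 , -0.039,  0.182])), (0.19, array([ 0.5  ,  0.282, -0.002]))]), ('upper_plate', [(0.84, array([0.533, 0.047, 0.135]))]), ('barrel', [(0.9, array([0.468, 0.045, 0.154]))]), ('hinge', [(0.9, array([0.612, 0.048, 0.146]))])]
[('height_post', [(0.92, array([ 0.593, -0.248,  0.023])), (0.85, array([ 0.547, -0.084,  0.02 ]))]), ('pin_knob', []), ('upper_plate', [(0.56, array([0.531, 0.047, 0.139]))]), ('barrel', [(0.56, array([0.47 , 0.044, 0.146]))]), ('hinge', [(0.96, array([0.612, 0.052, 0.148]))])]
26.55 [ 0.46871997 -0.08056927  0.27676419]
```

View pics/wrist22.png

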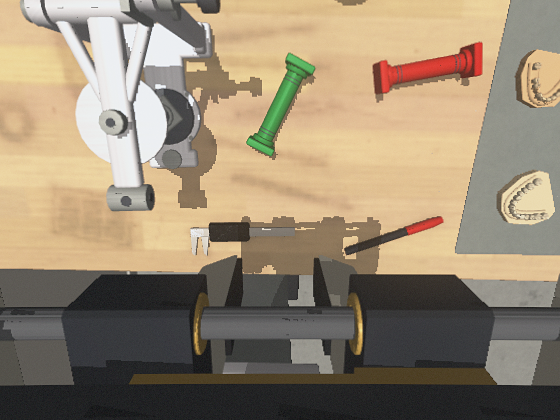

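View pics/scene22.png

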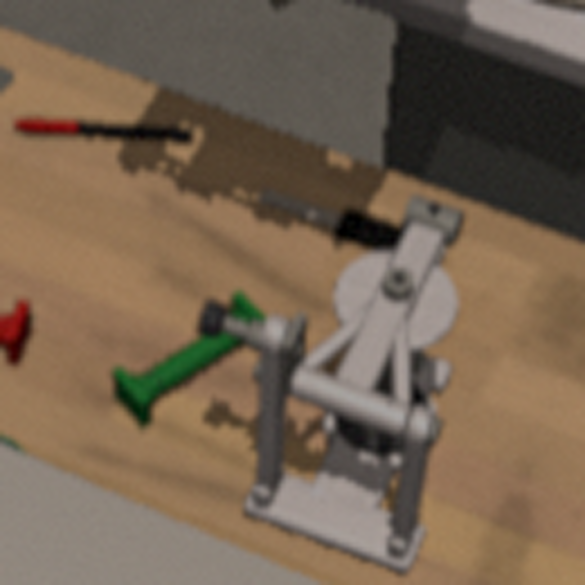

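```bash
python3 nx.py .618 -.095 .277 -178 0; python3 nx.py .618 -.095 .174 -178 0
```

```text
t 26.55 p [ 0.469 -0.081  0.277] q [-0.333  0.202  1.522  0.002  1.419  1.207] gap 0.00043401476163587333 F [0.312 1.401 0.381]
shift cm [14.876  1.907 -0.03 ] rot [-0.098  0.012 -0.215] 0.23621657075524105
ik [-0.275  0.498  1.088  0.     1.555  1.261] 2.295381714789253e-10
t 26.55 p [ 0.469 -0.081  0.277] q [-0.333  0.202  1.522  0.002  1.419  1.207] gap 0.00043401476163587333 F [0.312 1.401 0.381]
shift cm [14.878  1.925 10.27 ] rot [-0.098  0.012 -0.215] 0.23621657075524105
ik [-0.275  0.552  1.276  0.     1.313  1.261] 7.465550400098664e-10
```

```bash
python3 -m handwheel '[{"jaw":0,"x":3,"y":1.9,"z":0,"wx":0,"wy":0,"wz":0},{"jaw":0,"x":6.5,"y":1.9,"z":0,"wx":0,"wy":0,"wz":0},{"jaw":0,"x":10,"y":1.9,"z":0,"wx":0,"wy":0,"wz":0},{"jaw":0,"x":13,"y":1.9,"z":0,"wx":0,"wy":0,"wz":0},{"jaw":0,"x":14.9,"y":1.9,"z":2,"wx":0,"wy":0,"wz":0},{"jaw":0,"x":14.9,"y":1.9,"z":5,"wx":0,"wy":0,"wz":0},{"jaw":0,"x":14.9,"y":1.9,"z":8.5,"wx":0,"wy":0,"wz":0},{"jaw":0,"x":14.9,"y":1.9,"z":10.3,"wx":0,"wy":0,"wz":0},{"jaw":0,"x":14.9,"y":1.9,"z":10.3,"wx":0,"wy":0,"wz":0}]' 10
python3 - <<'E'
from h import *
np.set_printoptions(precision=4,suppress=True)
o,p,Rm=st();print(p,o["contact_force"])
f=cam("wrist");save(f,"wrist23.png");save(cam("scene"),"scene23.png",(240,150,370,280),4.5);save(cam("top"),"top23.png",(190,150,330,290),4)
E
```

```text
time: 27.3
ee_pos: [0.6156, -0.0943, 0.1683]
tcp_rot: [-0.002, 1.0, 0.015, -0.005]
contact_force: [0.5, -0.8, -0.4]
finger_gap: 0.005
[ 0.6156 -0.0943  0.1683] [ 0.4938 -0.7593 -0.4168]
```

View pics/wrist23.png

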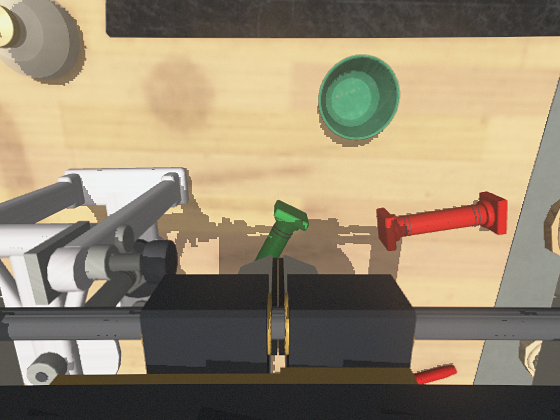

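View pics/scene23.png

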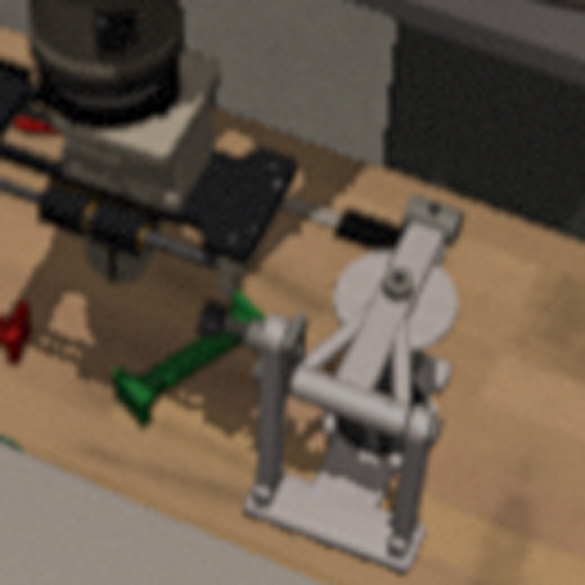

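Run:
```python
from h import *
np.set_printoptions(precision=4,suppress=True)
f=cam("wrist"); print(onz(f,[[177,258],[160,240],[160,278]],.181)); o,p,Rm=st(); print(p); print(proj(f,[p]))
```

```text
[[ 0.6211 -0.0431  0.181 ]
 [ 0.6309 -0.0349  0.181 ]
 [ 0.6092 -0.0335  0.181 ]]
[ 0.6194 -0.0956  0.1759]
[[276.9295 259.6853]]
```

```bash
python3 -m handwheel '[{"jaw":0,"x":0,"y":-0.8,"z":0.3,"wx":0,"wy":0,"wz":0},{"jaw":0,"x":0,"y":-1.6,"z":0.3,"wx":0,"wy":0,"wz":0},{"jaw":0,"x":0,"y":-2.4,"z":0.3,"wx":0,"wy":0,"wz":0},{"jaw":0,"x":0,"y":-2.8,"z":0.3,"wx":0,"wy":0,"wz":0},{"jaw":0,"x":0,"y":-2.8,"z":0.3,"wx":0,"wy":0,"wz":0}]' 10
python3 -m handwheel '[{"jaw":0,"x":0,"y":-0.3,"z":0,"wx":0,"wy":0,"wz":0},{"jaw":0,"x":0,"y":-0.6,"z":0,"wx":0,"wy":0,"wz":0},{"jaw":0,"x":0,"y":-0.8,"z":0,"wx":0,"wy":0,"wz":0},{"jaw":0,"x":0,"y":-0.8,"z":0,"wx":0,"wy":0,"wz":0}]' 10
python3 - <<'E'
from h import *
f=cam("wrist");save(f,"wrist24.png")
E
```

```text
time: 27.92
ee_pos: [0.6174, -0.0658, 0.1713]
tcp_rot: [-0.001, 1.0, 0.016, 0.0]
contact_force: [0.8, -0.3, -0.0]
finger_gap: 0.003
time: 28.25
ee_pos: [0.6171, -0.0589, 0.1707]
tcp_rot: [-0.001, 1.0, 0.015, -0.0]
contact_force: [-0.6, 0.4, -0.2]
finger_gap: 0.006
```

View pics/wrist24.png

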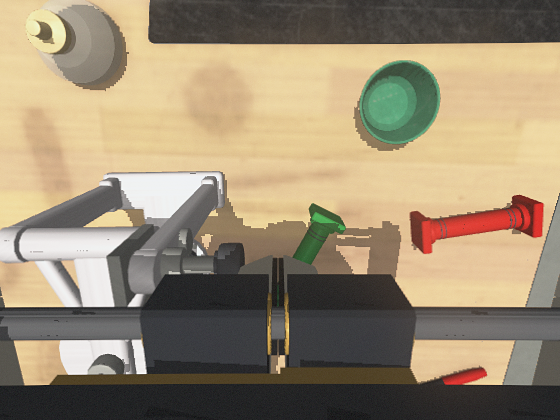

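```bash
python3 -m handwheel '[{"jaw":0,"x":0,"y":-0.2,"z":0,"wx":0,"wy":0,"wz":0},{"jaw":0,"x":0,"y":-0.4,"z":0,"wx":0,"wy":0,"wz":0},{"jaw":0,"x":0,"y":-0.6,"z":0,"wx":0,"wy":0,"wz":0},{"jaw":0,"x":0,"y":-0.6,"z":0,"wx":0,"wy":0,"wz":0}]' 10
python3 -m handwheel '[{"jaw":0,"x":0,"y":-0.2,"z":0,"wx":0,"wy":0,"wz":0},{"jaw":0,"x":0,"y":-0.4,"z":0,"wx":0,"wy":0,"wz":0},{"jaw":0,"x":0,"y":-0.4,"z":0,"wx":0,"wy":0,"wz":0}]' 10
python3 -m handwheel '[{"jaw":0,"x":0,"y":-0.2,"z":0,"wx":0,"wy":0,"wz":0},{"jaw":0,"x":0,"y":-0.4,"z":0,"wx":0,"wy":0,"wz":0},{"jaw":0,"x":0,"y":-0.4,"z":0,"wx":0,"wy":0,"wz":0}]' 10
python3 - <<'E'
from h import *
f=cam("wrist");save(f,"wrist25.png")
E
```

```text
time: 28.63
ee_pos: [0.6169, -0.0529, 0.1708]
tcp_rot: [-0.001, 1.0, 0.015, -0.0]
contact_force: [-1.6, 0.5, -0.1]
finger_gap: 0.005
time: 28.88
ee_pos: [0.6168, -0.0489, 0.1708]
tcp_rot: [-0.001, 1.0, 0.015, -0.0]
contact_force: [-0.5, -0.6, 0.1]
finger_gap: 0.008
time: 29.13
ee_pos: [0.6167, -0.0452, 0.1709]
tcp_rot: [-0.001, 1.0, 0.015, -0.0]
contact_force: [-0.2, -0.6, 0.5]
finger_gap: 0.005
```

View pics/wrist25.png

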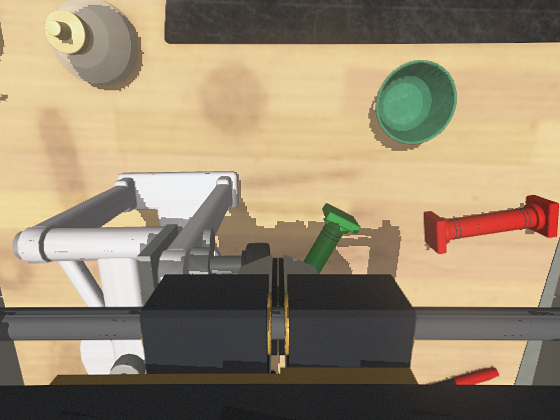

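```bash
for i in 1 2; do python3 -m handwheel '[{"jaw":0,"x":0,"y":-0.15,"z":0,"wx":0,"wy":0,"wz":0},{"jaw":0,"x":0,"y":-0.3,"z":0,"wx":0,"wy":0,"wz":0},{"jaw":0,"x":0,"y":-0.3,"z":0,"wx":0,"wy":0,"wz":0}]' 10 | grep -E "ee_pos|contact"; done
python3 - <<'E'
from h import *
f=cam("wrist");save(f,"wrist26.png",(130,180,330,320),3.5)
E
```

```text
ee_pos: [0.6166, -0.0424, 0.1708]
contact_force: [0.0, -1.7, 0.3]
ee_pos: [0.6165, -0.0391, 0.1708]
contact_force: [-0.1, -1.7, 0.1]
```

View pics/wrist26.png

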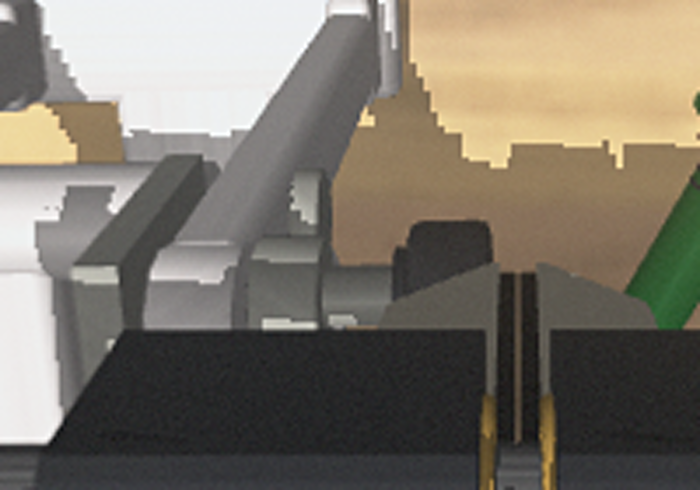

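```bash
for i in 1 2; do python3 -m handwheel '[{"jaw":0,"x":0,"y":-0.15,"z":0,"wx":0,"wy":0,"wz":0},{"jaw":0,"x":0,"y":-0.3,"z":0,"wx":0,"wy":0,"wz":0},{"jaw":0,"x":0,"y":-0.3,"z":0,"wx":0,"wy":0,"wz":0}]' 10 | grep -E "ee_pos|contact"; done
python3 - <<'E'
from h import *
f=cam("wrist");save(f,"wrist27.png",(130,180,330,320),3.5)
E
```

```text
ee_pos: [0.6164, -0.036, 0.1708]
contact_force: [-0.5, -1.8, 0.0]
ee_pos: [0.6163, -0.033, 0.1708]
contact_force: [-0.8, -1.5, -0.0]
```

View pics/wrist27.png

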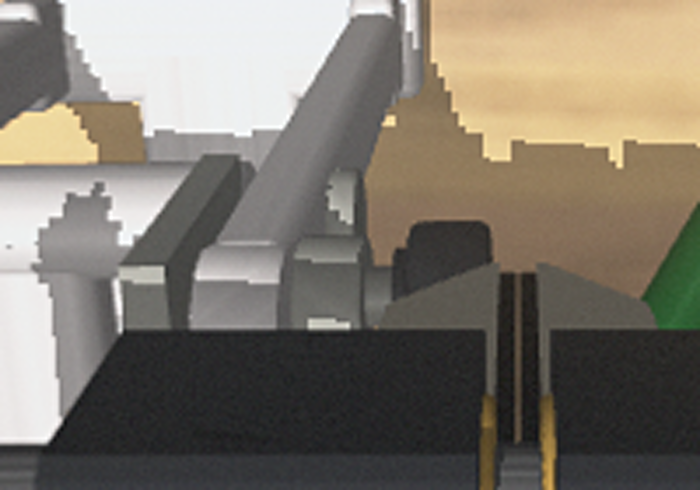

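```bash
for i in 1 2 3; do python3 -m handwheel '[{"jaw":0,"x":0,"y":-0.1,"z":0,"wx":0,"wy":0,"wz":0},{"jaw":0,"x":0,"y":-0.2,"z":0,"wx":0,"wy":0,"wz":0},{"jaw":0,"x":0,"y":-0.2,"z":0,"wx":0,"wy":0,"wz":0}]' 10 | grep -E "ee_pos|contact"; done
python3 - <<'E'
from h import *
f=cam("wrist");save(f,"wrist28.png",(130,180,330,320),3.5)
E
```

```text
ee_pos: [0.6162, -0.0311, 0.1708]
contact_force: [-0.8, -1.9, -0.5]
ee_pos: [0.6166, -0.0291, 0.1713]
contact_force: [-0.3, -2.2, 3.1]
ee_pos: [0.6166, -0.0274, 0.1715]
contact_force: [-0.0, -3.4, 5.0]
```

View pics/wrist28.png

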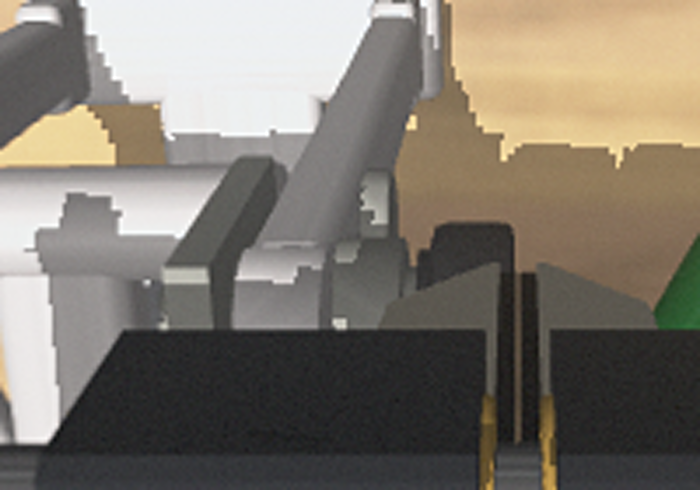

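```bash
python3 -m handwheel '[{"jaw":0,"x":0,"y":0.6,"z":0,"wx":0,"wy":0,"wz":0},{"jaw":0,"x":0,"y":2,"z":-0.5,"wx":0,"wy":0,"wz":0},{"jaw":0,"x":0,"y":3.5,"z":-0.7,"wx":0,"wy":0,"wz":0},{"jaw":0,"x":0,"y":3.5,"z":-0.7,"wx":0,"wy":0,"wz":0}]' 10
python3 - <<'E'
from h import *
np.set_printoptions(precision=4,suppress=True)
f=cam("wrist");save(f,"wrist29.png",(60,160,330,320),2.9)
o,p,Rm=st(); print(p)
save(cam("scene"),"scene29.png",(270,180,360,270),6.5)
print([(d["confidence"],d["position"]) for d in place_of("scene","pin_knob")])
E
```

```text
time: 31.42
ee_pos: [0.6173, -0.0654, 0.1779]
tcp_rot: [-0.0, 1.0, 0.014, -0.0]
contact_force: [-0.4, -0.1, -0.5]
finger_gap: 0.004
[ 0.6171 -0.0642  0.1776]
[(0.54, [0.6194, -0.035, 0.1812])]
```

View pics/wrist29.png

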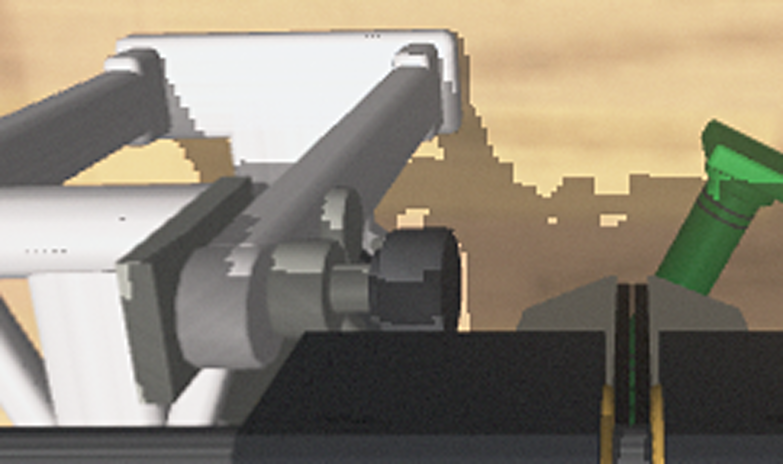

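View pics/scene29.png

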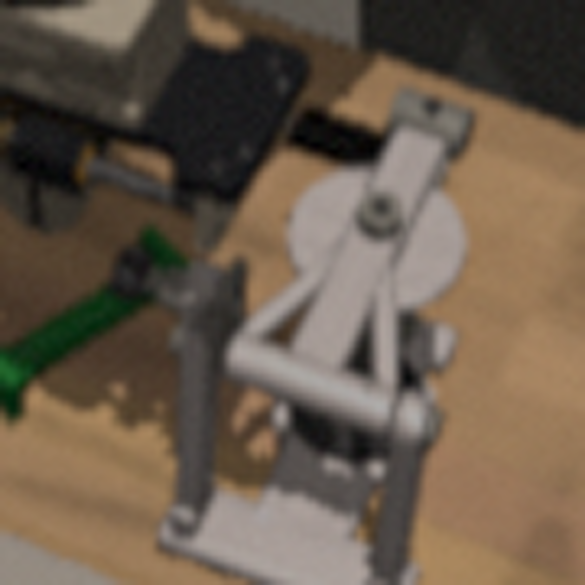

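Run:
```python
from h import *
np.set_printoptions(precision=4,suppress=True)
f=cam("wrist"); g=lambda x,y:(60+x/2.9-.5,160+y/2.9-.5)
print(onz(f,[g(461,270),g(372,270),g(330,285),g(415,230),g(415,325)],.181))
print(onz(f,[g(460,300),g(440,230)],.189))
```

```text
[[ 0.6217 -0.0318  0.181 ]
 [ 0.6213 -0.0156  0.181 ]
 [ 0.6181 -0.0078  0.181 ]
 [ 0.6293 -0.0237  0.181 ]
 [ 0.6105 -0.0231  0.181 ]]
[[ 0.6195 -0.0329  0.189 ]
 [ 0.6326 -0.0297  0.189 ]]
```

```bash
python3 -m handwheel '[{"jaw":0,"x":0.2,"y":1.5,"z":0.2,"wx":0,"wy":0,"wz":0},{"jaw":0,"x":0.2,"y":3.1,"z":0.2,"wx":0,"wy":0,"wz":0},{"jaw":0,"x":0.2,"y":3.1,"z":0.2,"wx":0,"wy":0,"wz":0},{"jaw":0,"x":0.2,"y":3.1,"z":0.2,"wx":0,"wy":0,"wz":0}]' 10
python3 - <<'E'
from h import *
f=cam("wrist"); save(f,"wrist30.png"); print(st()[1])
a=cv2.imread("pics/wrist23.png")[180:300,20:220];b=cv2.imread("pics/wrist30.png")[180:300,20:220]
cv2.imwrite("pics/cmp3.png",np.vstack([cv2.resize(x,None,fx=2.4*1.5,fy=2.4*1,interpolation=cv2.INTER_CUBIC) for x in(a,b)]))
E
```

```text
time: 31.95
ee_pos: [0.62, -0.0946, 0.1754]
tcp_rot: [-0.001, 1.0, 0.014, -0.0]
contact_force: [-0.3, -0.0, 0.8]
finger_gap: 0.003
[ 0.62001798 -0.09393397  0.17548841]
```

View pics/cmp3.png

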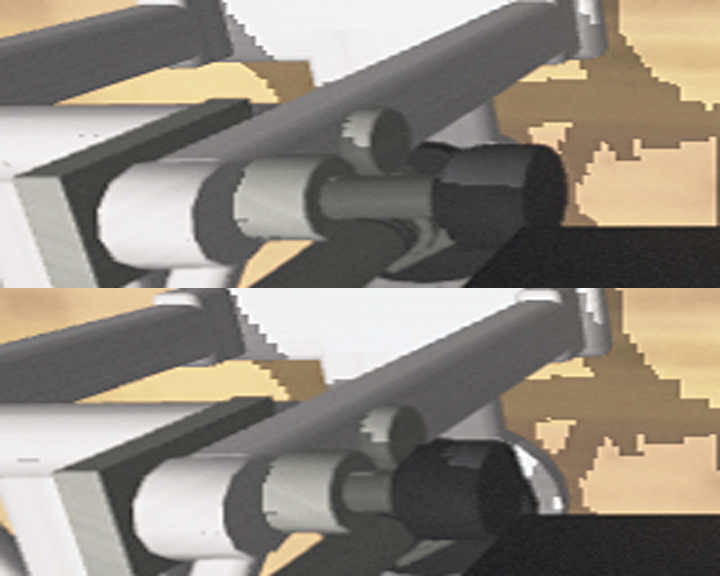

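Run:
```python
from h import *
f=cam("wrist"); 
ys=np.arange(-.045,.02,.005)
for y,u in zip(ys,proj(f,[[.62,y,.181] for y in ys])): print(round(y,3),u.round(1), ((u-[20,180])*[3.6,2.4]).round(0))
```

```text
-0.045 [183.8 261.6] [590. 196.]
-0.04 [174.3 261.4] [555. 195.]
-0.035 [164.7 261.2] [521. 195.]
-0.03 [155.1 260.9] [487. 194.]
-0.025 [145.6 260.7] [452. 194.]
-0.02 [136.  260.4] [418. 193.]
-0.015 [126.4 260.2] [383. 193.]
-0.01 [116.8 260. ] [348. 192.]
-0.005 [107.2 259.7] [314. 191.]
-0.0 [ 97.5 259.5] [279. 191.]
0.005 [ 87.8 259.3] [244. 190.]
0.01 [ 78.2 259. ] [209. 190.]
0.015 [ 68.5 258.8] [174. 189.]
```

```bash
python3 -m handwheel '[{"jaw":0,"x":0,"y":0,"z":-2.5,"wx":0,"wy":0,"wz":0},{"jaw":0,"x":0,"y":0,"z":-5,"wx":0,"wy":0,"wz":-7},{"jaw":0,"x":0,"y":0,"z":-5,"wx":0,"wy":0,"wz":-14},{"jaw":0,"x":0,"y":0,"z":-5,"wx":0,"wy":0,"wz":-21},{"jaw":0,"x":0,"y":0,"z":-5,"wx":0,"wy":0,"wz":-28},{"jaw":0,"x":0,"y":0,"z":-5,"wx":0,"wy":0,"wz":-35},{"jaw":0,"x":0,"y":0,"z":-5,"wx":0,"wy":0,"wz":-42},{"jaw":0,"x":0,"y":0,"z":-5,"wx":0,"wy":0,"wz":-49},{"jaw":0,"x":0,"y":0,"z":-5,"wx":0,"wy":0,"wz":-56}]' 10
python3 -m handwheel '[{"jaw":0,"x":0,"y":0,"z":0,"wx":0,"wy":0,"wz":-7},{"jaw":0,"x":0,"y":0,"z":0,"wx":0,"wy":0,"wz":-14},{"jaw":0,"x":0,"y":0,"z":0,"wx":0,"wy":0,"wz":-21},{"jaw":0,"x":0,"y":0,"z":0,"wx":0,"wy":0,"wz":-28},{"jaw":0,"x":0,"y":0,"z":0,"wx":0,"wy":0,"wz":-34},{"jaw":0,"x":0,"y":0,"z":0,"wx":0,"wy":0,"wz":-34}]' 10
python3 - <<'E'
from fk import *
np.set_printoptions(precision=3,suppress=True)
o,p,Rm=st();print(p,o["joint_pos"]);print(Rm)
f=cam("wrist"); save(f,"wrist31.png");save(cam("scene"),"scene31.png",(240,130,370,260),4.5)
for z in(.18,.173):
  b=np.array([.62,-.075,z]); print(Rm.T@(b-p)*100, ik(b,Rm,np.array(o["joint_pos"])))
E
```

```text
time: 32.8
ee_pos: [0.6201, -0.0927, 0.2258]
tcp_rot: [-0.001, 0.874, 0.486, 0.0]
contact_force: [-0.9, 0.0, -0.3]
finger_gap: 0.005
time: 33.3
ee_pos: [0.6201, -0.0928, 0.2258]
tcp_rot: [-0.001, 0.695, 0.719, 0.001]
contact_force: [0.4, 0.2, -0.8]
finger_gap: 0.011
[ 0.62  -0.093  0.226] [-0.272  0.523  1.184  0.002  1.436 -0.307]
[[-0.035  0.999 -0.   ]
 [ 0.999  0.035  0.002]
 [ 0.002 -0.    -1.   ]]
[1.769 0.05  4.584] (array([-0.244,  0.546,  1.269,  0.002,  1.327, -0.279]), np.float64(1.6653345369377348e-15))
[1.768 0.05  5.284] (array([-0.244,  0.551,  1.28 ,  0.002,  1.311, -0.279]), np.float64(2.0581260585763805e-14))
```

View pics/wrist31.png

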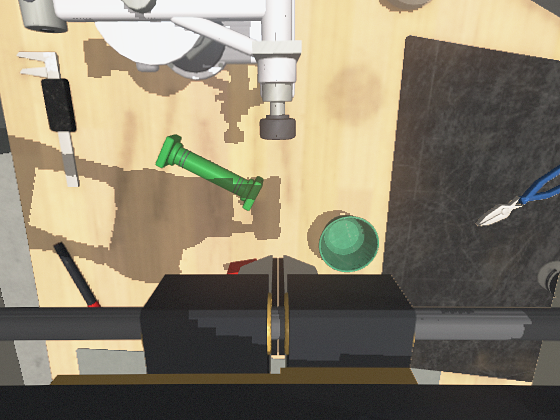

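View pics/scene31.png

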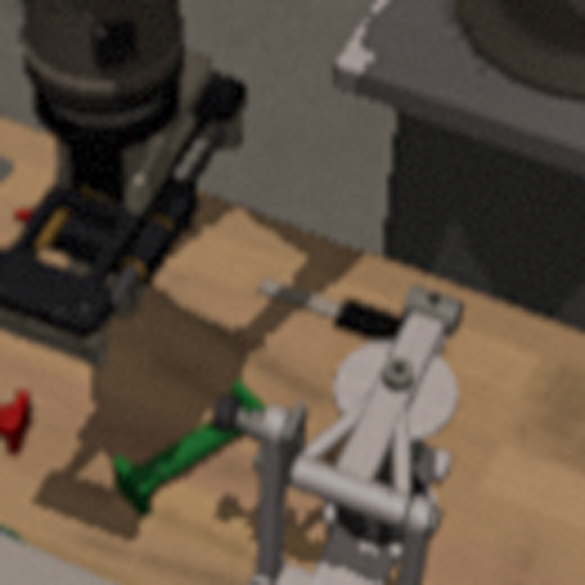

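```bash
python3 -m handwheel '[{"jaw":0,"x":0,"y":0.05,"z":2,"wx":0,"wy":0,"wz":0},{"jaw":0,"x":0,"y":0.05,"z":4.5,"wx":0,"wy":0,"wz":0},{"jaw":0,"x":0.8,"y":0.05,"z":5.2,"wx":0,"wy":0,"wz":0},{"jaw":0,"x":2,"y":0.05,"z":5.2,"wx":0,"wy":0,"wz":0},{"jaw":0,"x":3.2,"y":0.05,"z":5.2,"wx":0,"wy":0,"wz":0},{"jaw":0,"x":3.8,"y":0.05,"z":5.2,"wx":0,"wy":0,"wz":0},{"jaw":0,"x":3.8,"y":0.05,"z":5.2,"wx":0,"wy":0,"wz":0}]' 10
python3 -m handwheel '[{"jaw":0,"x":0.2,"y":0,"z":0,"wx":0,"wy":0,"wz":0},{"jaw":0,"x":0.4,"y":0,"z":0,"wx":0,"wy":0,"wz":0},{"jaw":0,"x":0.6,"y":0,"z":0,"wx":0,"wy":0,"wz":0},{"jaw":0,"x":0.8,"y":0,"z":0,"wx":0,"wy":0,"wz":0},{"jaw":0,"x":0.8,"y":0,"z":0,"wx":0,"wy":0,"wz":0}]' 10
python3 - <<'E'
from h import *
f=cam("wrist"); save(f,"wrist32.png")
E
```

```text
time: 33.98
ee_pos: [0.6202, -0.053, 0.1755]
tcp_rot: [0.0, 0.696, 0.718, 0.001]
contact_force: [0.2, 0.7, 0.3]
finger_gap: 0.005
time: 34.4
ee_pos: [0.6192, -0.0471, 0.1739]
tcp_rot: [-0.001, 0.696, 0.718, 0.001]
contact_force: [-0.4, -0.1, 0.1]
finger_gap: 0.006
```

View pics/wrist32.png

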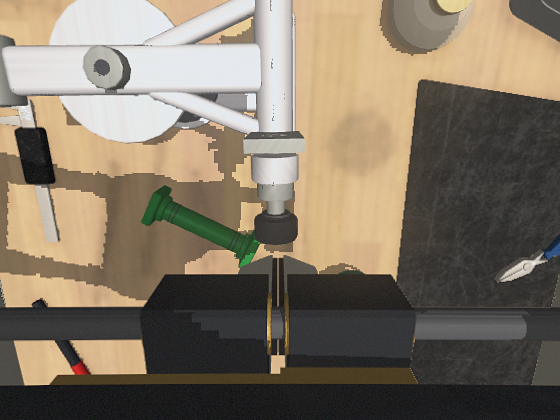

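Aligned with the knob at (277,228). Now I'll push on in small steps.

```bash
for i in 1 2 3; do python3 -m handwheel '[{"jaw":0,"x":0.1,"y":0,"z":0,"wx":0,"wy":0,"wz":0},{"jaw":0,"x":0.2,"y":0,"z":0,"wx":0,"wy":0,"wz":0},{"jaw":0,"x":0.3,"y":0,"z":0,"wx":0,"wy":0,"wz":0},{"jaw":0,"x":0.3,"y":0,"z":0,"wx":0,"wy":0,"wz":0}]' 10 | grep -E "ee_pos|contact"; done
python3 - <<'E'
from h import *
f=cam("wrist"); save(f,"wrist33.png",(200,120,360,280),3.7)
E
```

```text
ee_pos: [0.6191, -0.0441, 0.1738]
contact_force: [0.1, -1.0, -0.1]
ee_pos: [0.619, -0.041, 0.1738]
contact_force: [0.3, 1.7, -0.2]
ee_pos: [0.6189, -0.038, 0.1738]
contact_force: [1.1, -0.5, 0.8]
```

View pics/wrist33.png

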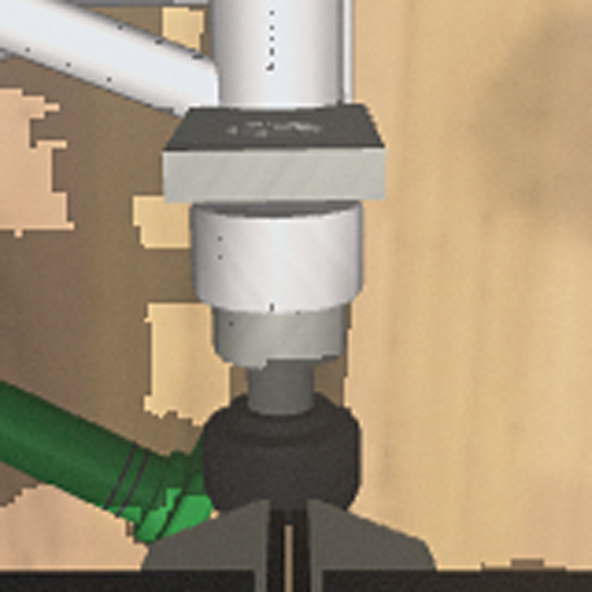

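```bash
for i in 1 2 3 4; do python3 -m handwheel '[{"jaw":0,"x":0.1,"y":0,"z":0,"wx":0,"wy":0,"wz":0},{"jaw":0,"x":0.2,"y":0,"z":0,"wx":0,"wy":0,"wz":0},{"jaw":0,"x":0.2,"y":0,"z":0,"wx":0,"wy":0,"wz":0}]' 10 | grep -E "ee_pos|contact"; done
python3 - <<'E'
from h import *
f=cam("wrist"); save(f,"wrist34.png",(200,120,360,280),3.7)
E
```

```text
ee_pos: [0.6189, -0.036, 0.1738]
contact_force: [-0.1, 1.0, -0.5]
ee_pos: [0.6188, -0.034, 0.1738]
contact_force: [-0.4, 1.2, -0.9]
ee_pos: [0.6188, -0.032, 0.1738]
contact_force: [-0.0, 0.0, -0.5]
ee_pos: [0.6187, -0.03, 0.1738]
contact_force: [-0.2, 0.7, -0.9]
```

View pics/wrist34.png

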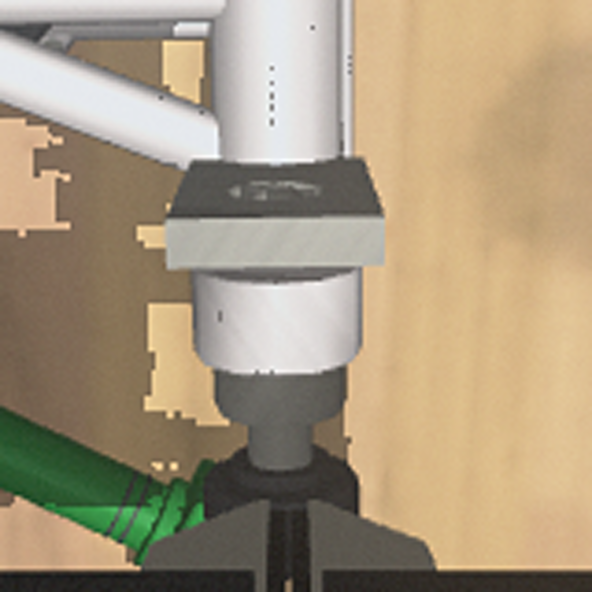

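Run:
```python
from h import *
np.set_printoptions(precision=4,suppress=True)
f=cam("wrist"); o,p,Rm=st(); print(p,o["contact_force"])
g=lambda x,y:(200+x/3.7-.5,120+y/3.7-.5)
print("knob back top rim",onz(f,[g(280,450)],.192),"shaft-knob",onz(f,[g(280,468)],.186),"collar end",onz(f,[g(280,424)],.19), "lug", onz(f,[g(170,270),g(385,270)],.2))
for y in(-.09,-.078):
    pass
print(proj(f,[p,p+[0,0,.01],p+[0,.0095,0],p+[0,.0095,.01],p+[0,.0095,.02]]))
save(f,"wrist35.png")
save(cam("scene"),"scene35.png",(240,150,340,250),6)
save(cam("top"),"top35.png",(210,150,310,250),6)
```

```text
[ 0.6187 -0.0302  0.1738] [-0.5456  0.1346 -0.205 ]
knob back top rim [[ 0.6175 -0.0133  0.192 ]] shaft-knob [[ 0.6176 -0.0183  0.186 ]] collar end [[ 0.6174 -0.0105  0.19  ]] lug [[0.6039 0.0121 0.2   ]
 [0.6293 0.0129 0.2   ]]
[[276.7441 258.0108]
 [276.691  265.9563]
 [277.2581 241.6356]
 [277.2314 248.8325]
 [277.2017 256.8353]]
```

View pics/scene35.png

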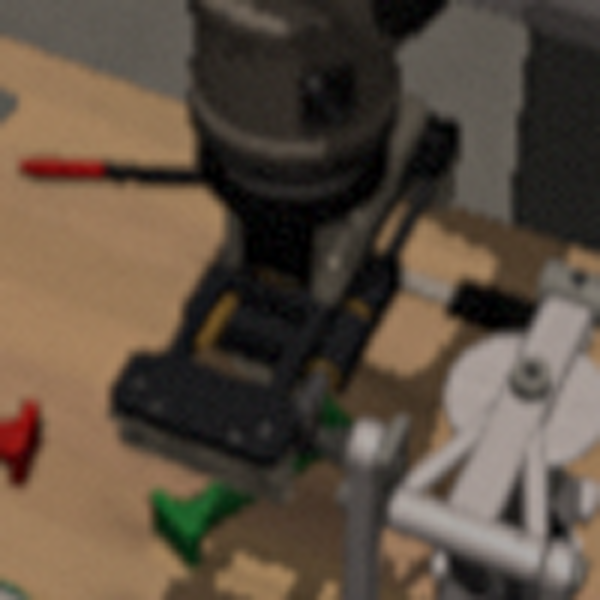

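View pics/wrist35.png

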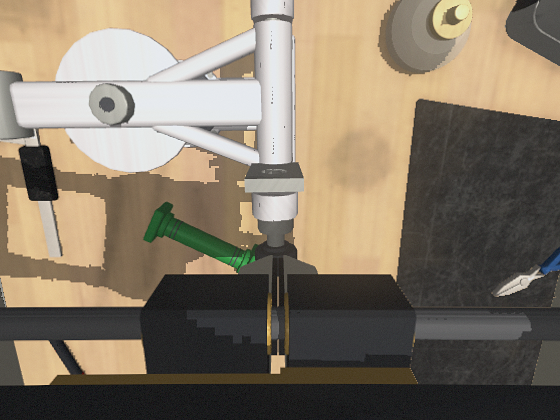

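```bash
python3 -m handwheel '[{"jaw":0,"x":-0.8,"y":0,"z":0,"wx":0,"wy":0,"wz":0},{"jaw":0,"x":-1.8,"y":0,"z":0,"wx":0,"wy":0,"wz":0},{"jaw":0,"x":-1.8,"y":0,"z":0.7,"wx":0,"wy":0,"wz":0},{"jaw":0,"x":-1.8,"y":0,"z":1.4,"wx":0,"wy":0,"wz":0},{"jaw":0,"x":-1.8,"y":0,"z":1.4,"wx":0,"wy":0,"wz":0}]' 10
for i in 1 2 ; do python3 -m handwheel '[{"jaw":0,"x":0.1,"y":0,"z":0,"wx":0,"wy":0,"wz":0},{"jaw":0,"x":0.2,"y":0,"z":0,"wx":0,"wy":0,"wz":0},{"jaw":0,"x":0.3,"y":0,"z":0,"wx":0,"wy":0,"wz":0},{"jaw":0,"x":0.3,"y":0,"z":0,"wx":0,"wy":0,"wz":0}]' 10 | grep -E "ee_pos|contact"; done
python3 - <<'E'
from h import *
f=cam("wrist"); save(f,"wrist36.png",(200,120,360,280),3.7)
E
```

```text
time: 37.12
ee_pos: [0.6181, -0.0484, 0.1576]
tcp_rot: [-0.002, 0.697, 0.717, -0.0]
contact_force: [-0.5, 0.8, 0.6]
finger_gap: 0.009
ee_pos: [0.6193, -0.0448, 0.1601]
contact_force: [0.1, -0.3, 0.2]
ee_pos: [0.6192, -0.0424, 0.16]
contact_force: [0.2, -0.9, 0.5]
```

View pics/wrist36.png

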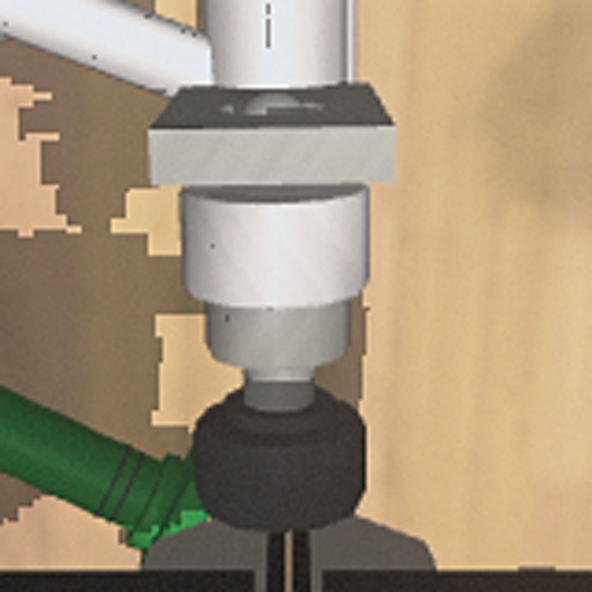

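```bash
for i in 1 2 3; do python3 -m handwheel '[{"jaw":0,"x":0.1,"y":0,"z":0,"wx":0,"wy":0,"wz":0},{"jaw":0,"x":0.2,"y":0,"z":0,"wx":0,"wy":0,"wz":0},{"jaw":0,"x":0.2,"y":0,"z":0,"wx":0,"wy":0,"wz":0}]' 10 | grep -E "ee_pos|contact"; done
python3 - <<'E'
from h import *
f=cam("wrist"); save(f,"wrist37.png",(200,120,360,280),3.7)
E
```

```text
ee_pos: [0.6191, -0.0402, 0.1599]
contact_force: [-0.7, -1.4, 1.8]
ee_pos: [0.619, -0.038, 0.1599]
contact_force: [0.7, -2.4, 1.5]
ee_pos: [0.619, -0.0377, 0.1599]
contact_force: [-0.2, -7.0, 1.2]
```

View pics/wrist37.png

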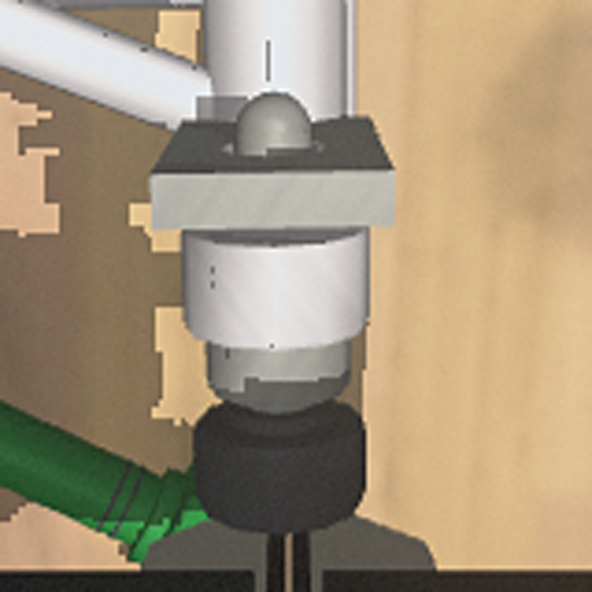

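```bash
python3 -m handwheel '[{"jaw":0,"x":0.1,"y":0,"z":0,"wx":0,"wy":0,"wz":0},{"jaw":0,"x":0.15,"y":0,"z":0,"wx":0,"wy":0,"wz":0},{"jaw":0,"x":0.15,"y":0,"z":0,"wx":0,"wy":0,"wz":0}]' 10
python3 -m handwheel '[{"jaw":0,"x":-0.5,"y":0,"z":0,"wx":0,"wy":0,"wz":0},{"jaw":0,"x":-2,"y":0,"z":0,"wx":0,"wy":0,"wz":0},{"jaw":0,"x":-4.5,"y":0,"z":0,"wx":0,"wy":0,"wz":0},{"jaw":0,"x":-7,"y":0,"z":-3,"wx":0,"wy":0,"wz":0},{"jaw":0,"x":-9,"y":0,"z":-7,"wx":0,"wy":0,"wz":0},{"jaw":0,"x":-9,"y":0,"z":-10,"wx":0,"wy":0,"wz":0},{"jaw":0,"x":-9,"y":0,"z":-10,"wx":0,"wy":0,"wz":0}]' 10
python3 - <<'E'
from h import *
np.set_printoptions(precision=4,suppress=True)
f=cam("wrist"); save(f,"wrist38.png")
for n in("barrel","upper_plate","hinge","pin_knob","jaw_model_1","mixing_bowl","spatula","height_post"):
    for c in("scene","top"):
        grab_frame(c); print(n,c,[(round(d["confidence"],2),np.round(d["position"],3)) for d in place_of(c,n)][:3])
save(cam("scene"),"scene38.png",(250,150,370,270),5)
E
```

```text
time: 38.88
ee_pos: [0.619, -0.0377, 0.1599]
tcp_rot: [0.001, 0.697, 0.718, -0.001]
contact_force: [0.3, -12.9, 1.3]
finger_gap: 0.007
time: 39.47
ee_pos: [0.624, -0.1274, 0.2671]
tcp_rot: [0.005, 0.697, 0.717, 0.003]
contact_force: [0.4, 0.6, 0.5]
finger_gap: 0.002
barrel scene [(0.86, array([0.47 , 0.043, 0.155]))]
barrel top [(0.55, array([0.468, 0.044, 0.151])), (0.45, array([0.532, 0.048, 0.026]))]
upper_plate scene [(0.59, array([0.532, 0.05 , 0.137])), (0.5, array([ 0.617, -0.028,  0.183]))]
upper_plate top [(0.75, array([0.537, 0.045, 0.135]))]
hinge scene [(0.72, array([0.613, 0.048, 0.144]))]
hinge top [(0.82, array([0.616, 0.053, 0.148]))]
pin_knob scene [(0.6, array([ 0.618, -0.023,  0.181]))]
pin_knob top []
jaw_model_1 scene [(0.62, array([ 0.435, -0.403,  0.001]))]
jaw_model_1 top [(0.63, array([ 0.437, -0.401,  0.007])), (0.59, array([ 0.582, -0.393,  0.006]))]
mixing_bowl scene []
mixing_bowl top [(0.53, array([0.495, 0.287, 0.   ])), (0.26, array([ 0.438, -0.397,  0.005]))]
spatula scene [(0.43, array([ 0.503,  0.285, -0.002]))]
spatula top [(0.42, array([0.499, 0.284, 0.001]))]
height_post scene [(0.81, array([ 0.594, -0.252,  0.02 ])), (0.81, array([ 0.548, -0.081,  0.018])), (0.37, array([0.536, 0.048, 0.073]))]
height_post top [(0.74, array([ 0.593, -0.254,  0.017]))]
```

View pics/wrist38.png

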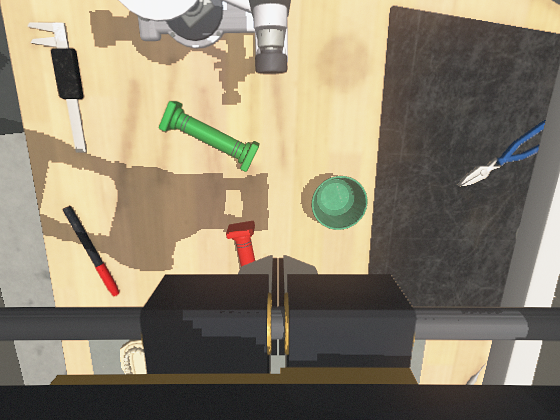

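View pics/scene38.png

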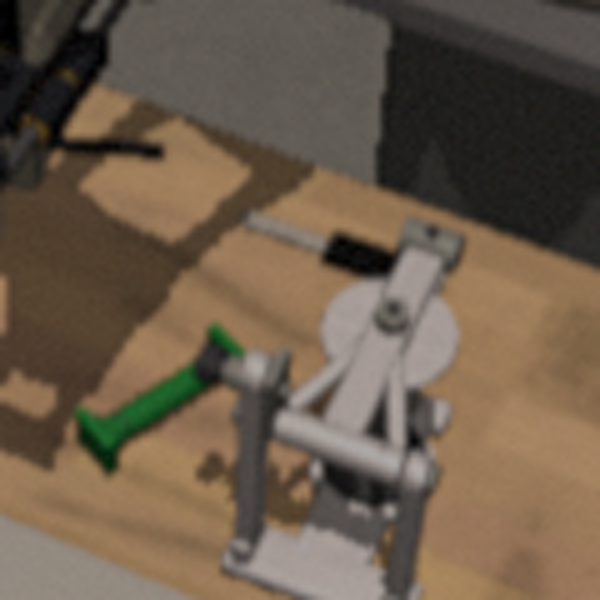

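```bash
python3 -c "
from rig import ctrl,telemetry
print(telemetry.get_obs()['time'],telemetry.get_obs()['contact_force']);print(ctrl.hand_in())"
```

```text
41.1667 [-0.19227511 -0.63354007  0.09836349]
the job is handed in; nothing more can be done
None
```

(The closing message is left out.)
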